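# Set up a spotlit tray of chocolate bars

### The arm

A 6-joint arm with a two-finger parallel gripper is mounted at the origin on the work surface. World frame = base frame: x ahead of the robot, y to its left, z up, the work surface at z = 0. Lengths are in m, angles in rad, forces in N, time in s.
With the tool pointing down it reaches from about 0.3 to 0.875 m from the base axis. Payload 6.4 kg.
Tool frame: the origin (TCP) lies on the mounting face of the last link; the fingertips stand 173 mm ahead of it and the grasp point (between the pads) lies 155 mm ahead of it (ctrl.tip_reach is the distance from the TCP to the fingertips, in m); z points along the fingers, y is the line along which they close (so a half turn about z gives the same grasp; the last joint's range is limited). The gripper opens to 85 mm and grips with 20 to 120 N. Pads are 22 mm wide; open, the fingers measure 114 mm over their backs; the gripper's body (76 mm by 85 mm) begins 54 mm behind the grasp point. The pads swing forward as they close: fully open they stand 13 mm farther back than shut.
Start: joints at [-1.45, 0.181, 1.607, -0, 1.354, -0.206], TCP at [0.185, -0.545, 0.405] pointing down, gripper open.
Joint ranges: [-2.99, 2.99], [-0.89, 2.07], [0.3, 2.58], [-1.14, 4.28], [0, 2.63], [-3.12, 3.12]. Speed limits (rad/s): [2.57, 2.57, 3.01, 3.14, 3.14, 3.14].

### API

Orientations are given as a unit quaternion [w, x, y, z].
In Python, from bench import ctrl gives the robot as it stands.
- The arm moves only by the shell command python3 -m pendant 'ROWS'. ROWS is JSON, a list that holds one entry, the list of rows, each a list of 7 numbers: the opening, from 0 (shut) to 1 (fully open), then the shift along the tool's x, y, z in mm, then the turn, a rotation vector about the tool's x, y, z in rad. A call has 1 to 5 rows; each row is the pose to reach, as a shift and turn from the pose commanded when the call began, along the tool's axes at that moment; what a row does not reach only later rows make up. A row lasts 1/12 s, in which the tool goes at most 41.7 mm and 7.16 degrees, less where a joint would pass 70% of its speed; a pose out of reach is approached as far as the arm can. A call with a gripper value outside its range is refused whole. The fingers move at their own pace and stop on an object; the grip force is fixed at half the most. Time passes only in rows, so rows that repeat a pose let the fingers close. It gives the time, the measured TCP pose, the force, the opening and the grip force at its end, in the units of the state.
- ctrl.get_obs(): the state, without advancing time (a new reading comes with each control period).
- ctrl.camera(name): name is "side" or "top" or "wrist"; returns the picture (384x512x3 uint8, red, green, blue); there is no depth.
- ctrl.camera_params(name): a dict with "mtx" (3x3 intrinsics, pixels), "world_from_camera" (4x4, takes a point from camera to world coordinates); the wrist camera has in their place "tool_from_camera" (4x4, takes a point from camera to tool coordinates, whose origin is the TCP and whose axes are the flange's). Camera axes: x right, y down, z forward; pixel columns grow to the right and rows downward; lengths in m; the calibration is good to about 2 mm. A picture is of the moment at which its call begins: read the wrist's pose just before it. camera_params takes no time and is no camera call.
- ctrl.hand_in(): hands the job in; it is judged then, once.
Trained networks look in the newest picture that a camera, given by its name, has taken for a name from the list of things; names that differ only in an ending like _2 or _b are one class to them, and where a whole thing is asked for, a point or a joint stands for the part that bears it (a point fixed in the world has none). Each returns a list of dicts, best first, with "confidence" (0 to 1); they miss things now and then, are a little off and sometimes report something else, mostly with a low value. They report only what shows in the picture. A call takes as long as a camera call.
- ctrl.boxes_of(camera, name): "point" ([column, row] as shares, 0 to 1, of the picture: columns of its width, rows of its height, amid what is visible of it).
The state is a dict: "time_s": time; "q": joint angles; "dq": joint speeds; "joint_efforts": joint torques, N m; "eef_pos": TCP position; "eef_rot": TCP orientation; "wrist_force": force on the tool from outside, world axes, zero at the start; "torque": the same for the moment, N m; "opening": opening from 0.0 (shut) to 1.0 (fully open); "grasp_force": force on a finger pad.
Only numpy, scipy, OpenCV 4.12 (cv2) and the standard library are available. Lean on these libraries where they do the work, as an engineer would, in place of code of your own. Each camera call takes 0.05 s, during which the arm holds its last target. There are 200 camera calls.

### The job

Make the display tray ready on the chocolate counter: switch the spotlight's dimmer fully off first, then pull its stem up until the lock button clicks out. Keeping the light off, put the empty open card box from the tray into the returns crate and lay every gold chocolate carton from the cardboard stock board flat in the tray, side by side across it (parallel to the tray's short sides, none on top of another). Finish by setting the dimmer to half, its lever upright at the middle tick, and leave the other things on the counter where they are.

Things in the scene. Friction and masses are not known exactly. Their poses are not given: they have to be found in the camera images.
- lamp_stem (a joint): height of the telescoping stem of the spotlight, m: 0 fully down, 0.086 to 0.091 locked up (0.091 is the end stop). The inner steel stem slides straight up out of the fixed outer tube (22 mm square, brass, top 165 mm above the counter); friction holds it at any height, pulling takes 7 to 10 N. Starts at 0 to 0.03.
- lock_button (a joint): spring lock button of the stem, m: about 0.001 while hidden inside the outer tube, 0.008 when it has clicked out through the window near the top of the outer tube, on the side away from the tray (+x of lamp). It clicks out by itself as the stem comes within 3 mm of its end stop, and then holds the stem up; it need not be touched.
- lamp: the fixed brass spotlight stand: round foot 100 mm across and 13 mm high, square outer tube standing on its centre. Origin: centre of the foot's underside, on the counter. Its +x axis points away from the tray side; z up. The dark spot head (35 mm across, 58 mm long) hangs on the stem's -x side, 17 to 80 mm from the stem axis, its top 27 mm below lamp_knob.
- lamp_knob (a point): middle of the round brass pull knob on top of the stem, on its vertical axis: 22 mm across, 28 mm high, under a cap 29 mm across (cap's top 16 mm above this point); a yoke 22 mm square begins 18 mm below. 222 mm above the counter when the stem is down; rises with it. Taken from above with the fingers closing along the lamp's y axis, the spot head is clear.
- dimmer_lever (a joint): angle of the dimmer's lever, rad: 0 fully off (end stop, leaning 0.7 rad to the dimmer's -x), 0.7 half (upright, at the middle of the five ticks), 1.4 full (leaning to +x). It stays where it is left (friction 0.12 N m, about 1.5 N at the handle). The ticks lie 0.35 rad apart and grow wider from off to full.
- dimmer: the fixed lever dimmer: black box 120 x 62 x 28 mm with an aluminium quadrant on top (74 x 38 mm in plan, top 80 mm above the counter). Origin: centre of its underside, on the counter. The lever swings in its x-z plane, about an axis along its y.
- lever_pivot (a point): the lever's hinge, on the dimmer's centre line 34 mm above the counter.
- lever_handle (a point): centre of the lever's black T-handle, 85 mm from the hinge: a cylinder 17 mm across and 32 mm long lying along the dimmer's y axis. Pinch it from above on its two flat ends (fingers closing along the dimmer's y) and follow the arc; it turns freely between the pads.
- tray: the fixed display tray: clear acrylic with a gold card liner, outside 152 (x) x 270 (y) mm, walls 4 mm thick and 14 mm high, floor 4 mm above the counter. Origin: centre of its underside. Its short sides run along its x axis.
- stock_board: fixed piece of brown cardboard, 260 (x) x 220 (y) x 4 mm, on which the cartons start. Origin: centre of its underside.
- crate: the fixed grey returns crate, open at the top: outside 160 (x) x 200 (y) x 60 mm high, walls and floor 5 mm thick. Origin: centre of its underside.
- empty_box: the empty chocolate box, brown card with paper dividers, open at the top, 110 (x) x 56 (y) x 24 mm high, walls 3 mm, about 50 g; it starts in the tray, its length roughly along the tray's x. Origin: centre of its underside. It can be gripped across its 56 mm width.
- bar1: a gold chocolate carton with a dark band round its middle, 105 (x) x 36 x 36 mm, 80 to 170 g. Origin: its centre; x along its length. Two to four of the four cartons are there; an absent one reads None throughout.
- bar2: a gold chocolate carton with a dark band round its middle, 105 (x) x 36 x 36 mm, 80 to 170 g. Origin: its centre; x along its length. Two to four of the four cartons are there; an absent one reads None throughout.
- bar3: a gold chocolate carton with a dark band round its middle, 105 (x) x 36 x 36 mm, 80 to 170 g. Origin: its centre; x along its length. Two to four of the four cartons are there; an absent one reads None throughout.
- bar4: a gold chocolate carton with a dark band round its middle, 105 (x) x 36 x 36 mm, 80 to 170 g. Origin: its centre; x along its length. Two to four of the four cartons are there; an absent one reads None throughout.
- price_card: a bystander, to be left alone: price card on a clear foot, 70 mm wide, 54 mm high. Origin: underside, near its middle.
- ribbon_spool: a bystander, to be left alone: ribbon spool lying flat, 72 mm across, 28 mm high. Origin: underside, near its middle.
- ballotin: a bystander, to be left alone: large gold gift box with a bow, 78 x 98 x 78 mm high. Origin: underside, near its middle.
- dragee_jar: a bystander, to be left alone: amber glass jar, 76 mm across, 110 mm high. Origin: underside, near its middle.
- tongs: a bystander, to be left alone: steel tongs, 160 mm long, lying on the counter. Origin: underside, near its middle.
- scoop: a bystander, to be left alone: brass scoop, 140 mm long, lying on the counter. Origin: underside, near its middle.

How it is judged:
On the way, in this order (a step that is already met when the one before it is completed fails the run):
1. the dimmer is fully off (lever within 0.10 rad of its off stop) (value of joint dimmer_lever below 0.1 rad), for 0.2 s.
2. with the light off, the stem is up and its lock button has clicked out (value of joint dimmer_lever below 0.1 rad and value of joint lamp_stem above 0.083 m and value of joint lock_button above 0.006 m), for 0.2 s.
3. with the light off, every carton lies in the tray and the empty box is in the returns crate (value of joint dimmer_lever below 0.1 rad and x of bar1 in the frame of tray between -0.03 and 0.03 m and y of bar1 in the frame of tray between -0.125 and 0.125 m and z of each of bar1, bar2, bar3, bar4 in the frame of tray below 0.0275 m and angle between the x axis of each of bar1, bar2, bar3, bar4 and the x axis of tray, either way round below 0.26 rad and x of bar2 in the frame of tray between -0.03 and 0.03 m and y of bar2 in the frame of tray between -0.125 and 0.125 m and x of bar3 in the frame of tray between -0.03 and 0.03 m and y of bar3 in the frame of tray between -0.125 and 0.125 m and x of bar4 in the frame of tray between -0.03 and 0.03 m and y of bar4 in the frame of tray between -0.125 and 0.125 m and x of empty_box in the frame of crate between -0.07 and 0.07 m and y of empty_box in the frame of crate between -0.09 and 0.09 m and z of empty_box in the frame of crate below 0.045 m), for 0.2 s.
4. the dimmer is at half (value of joint dimmer_lever between 0.6 and 0.8 rad), for 0.2 s.
At the end, for the whole second after the job is handed in: The stem is locked up with its button out; the lever is within 0.10 rad of half (0.7); every carton present lies flat on the tray's floor within its walls, its length within 0.26 rad of the tray's x axis, none on another; the empty box is in the returns crate; all at rest (all of step 4 and value of joint lamp_stem above 0.083 m and value of joint lock_button above 0.006 m and x of bar1 in the frame of tray between -0.03 and 0.03 m and y of bar1 in the frame of tray between -0.125 and 0.125 m and z of each of bar1, bar2, bar3, bar4 in the frame of tray below 0.0275 m and angle between the x axis of each of bar1, bar2, bar3, bar4 and the x axis of tray, either way round below 0.26 rad and x of bar2 in the frame of tray between -0.03 and 0.03 m and y of bar2 in the frame of tray between -0.125 and 0.125 m and x of bar3 in the frame of tray between -0.03 and 0.03 m and y of bar3 in the frame of tray between -0.125 and 0.125 m and x of bar4 in the frame of tray between -0.03 and 0.03 m and y of bar4 in the frame of tray between -0.125 and 0.125 m and x of empty_box in the frame of crate between -0.07 and 0.07 m and y of empty_box in the frame of crate between -0.09 and 0.09 m and z of empty_box in the frame of crate below 0.045 m and linear speed of each of bar1, bar2, bar3, bar4, empty_box below 0.02 m/s); the robot touches nothing.
It fails at once if a bystander is moved more than 30 mm (distance of any of price_card, ribbon_spool, ballotin, dragee_jar, tongs, scoop from where it was at the start of the episode above 0.03 m).
Of bar1, bar2, bar3, bar4 only 2 to 4 are there at a start; the rules pass over those that are not, and their reading is None.
At some moment in a run one of bar1, bar2, bar3, bar4 may be knocked a few centimetres aside while the robot is not near it.
Once in a run the grip may slacken for a moment while it holds something.
It also fails if it takes over 210 s, if anything falls off the work surface, if the arm or the gripper's body presses on something with over 40 N, if the wrist force passes 120 N, or if a joint passes its speed limit or range.

## Working session

There is one attempt and no reset: what is moved stays moved. The work goes in short steps, Python scripts to look and compute and a shell command to move; the robot and the scene stay as the last step left them, time stands still between calls to the robot, and variables do not carry over. Pictures are saved under pics/ and viewed, at most 14 in all, crops included, and the job is handed in when it is done.

```bash
mkdir -p pics; cat > h.py <<'E'
import numpy as np, cv2
from scipy.spatial.transform import Rotation as R
from bench import ctrl
def T_tool():
    o=ctrl.get_obs(); q=o['eef_rot']; T=np.eye(4)
    T[:3,:3]=R.from_quat([q[1],q[2],q[3],q[0]]).as_matrix(); T[:3,3]=o['eef_pos']; return T
def cam(n):
    p=ctrl.camera_params(n); K=np.array(p['mtx'])
    return K,(np.array(p['world_from_camera']) if n!='wrist' else T_tool()@np.array(p['tool_from_camera']))
def ray(KT,uv,z):
    K,T=KT; d=T[:3,:3]@np.linalg.solve(K,[uv[0],uv[1],1]); o=T[:3,3]
    return (o+d*(z-o[2])/d[2])[:2]
def proj(KT,p):
    K,T=KT; c=np.linalg.inv(T)@np.append(p,1); u=K@c[:3]; return u[:2]/u[2]
def shot(n,f=None):
    KT=cam(n); im=ctrl.camera(n)
    if f: cv2.imwrite('pics/'+f,im[:,:,::-1])
    return KT,im
def st():
    o=ctrl.get_obs(); print('t',round(o['time_s'],2),'pos',np.round(np.array(o['eef_pos'])*1000,1),'yaw of y axis',np.round(np.degrees(np.arctan2(*T_tool()[[1,0],1])),1),'open',round(o['opening'],2),'F',np.round(o['wrist_force'],1),o['grasp_force'])
def go(x,y,z,yaw):
    """print tool-frame delta (mm, rad) so TCP at x,y,z(mm) pointing down, tool y along yaw deg (mod 180, nearest)"""
    T=T_tool(); a=np.radians(yaw)
    best=None
    for k in (0,np.pi):
        Y=np.array([np.cos(a+k),np.sin(a+k),0]); Z=np.array([0,0,-1.]); X=np.cross(Y,Z)
        rv=R.from_matrix(T[:3,:3].T@np.c_[X,Y,Z]).as_rotvec()
        if best is None or np.linalg.norm(rv)<np.linalg.norm(best): best=rv
    d=T[:3,:3].T@(np.array([x,y,z])-T[:3,3]*1000)
    print('delta',np.round(d,1),np.round(best,3))
E
python3 - <<'E'
from h import *
st(); print(T_tool()[:3,:3].round(2).tolist())
names="lamp_knob lamp dimmer lever_handle tray stock_board crate empty_box bar1 price_card ribbon_spool ballotin dragee_jar tongs scoop".split()
for c in('top','side'):
    KT,im=shot(c,c+'0.png'); print(c,KT[1][:3,3].round(3))
    for n in names:
        r=[(np.round(np.array(b['point'])*[512,384]).astype(int).tolist(),round(b['confidence'],2)) for b in ctrl.boxes_of(c,n)]
        print(n,r[:6])
E
```

```text
t 0.0 pos [ 184.6 -544.3  403.8] yaw of y axis -71.3 open 1.0 F [-0.2  0.2  0.2] 0.0
[[0.95, 0.32, -0.0], [0.32, -0.95, 0.0], [0.0, -0.0, -1.0]]
top [ 0.35  -0.006  1.167]
lamp_knob [([283, 168], 0.8)]
lamp [([278, 171], 0.96)]
dimmer [([391, 283], 0.55)]
lever_handle [([398, 265], 0.42)]
tray [([272, 240], 0.71)]
stock_board [([140, 235], 0.98), ([281, 169], 0.62)]
crate [([388, 209], 0.94)]
empty_box [([250, 244], 0.73), ([116, 247], 0.34)]
bar1 [([161, 252], 0.95), ([167, 211], 0.88), ([117, 245], 0.62), ([390, 210], 0.6), ([123, 204], 0.58)]
price_card [([225, 180], 0.71)]
ribbon_spool [([203, 144], 0.87)]
ballotin [([151, 138], 0.96), ([389, 208], 0.75), ([140, 232], 0.4)]
dragee_jar [([345, 147], 0.59)]
tongs [([200, 283], 0.81), ([255, 241], 0.57), ([275, 171], 0.34)]
scoop [([282, 137], 0.51)]
side [-0.009  0.887  0.77 ]
lamp_knob [([241, 166], 0.7), ([330, 194], 0.47), ([218, 231], 0.34)]
lamp [([236, 185], 0.79)]
dimmer [([332, 192], 0.52)]
lever_handle []
tray [([276, 224], 0.69)]
stock_board [([219, 294], 0.89)]
crate [([297, 181], 0.67)]
empty_box [([273, 231], 0.6)]
bar1 [([212, 266], 0.94), ([217, 306], 0.7), ([247, 287], 0.66), ([178, 293], 0.58)]
price_card [([218, 230], 0.54), ([274, 234], 0.4), ([180, 291], 0.23)]
ribbon_spool [([184, 227], 0.77)]
ballotin [([148, 251], 0.98)]
dragee_jar [([248, 174], 0.61)]
tongs [([282, 277], 0.84)]
scoop [([215, 200], 0.66), ([240, 170], 0.64)]
```

```bash
python3 - <<'E'
import cv2
im=cv2.imread('pics/top0.png')[110:310,80:440]
cv2.imwrite('pics/top0c.png',cv2.resize(im,(792,440),interpolation=cv2.INTER_CUBIC))
E
```

```text
(no output)
```

View pics/top0c.png

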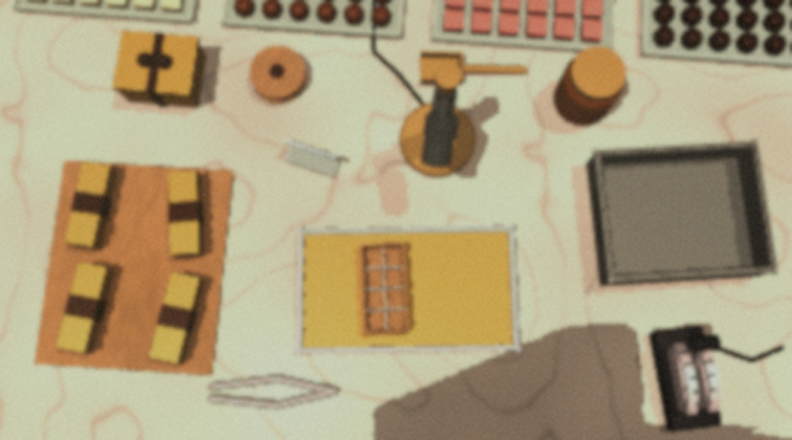

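View pics/side0.png

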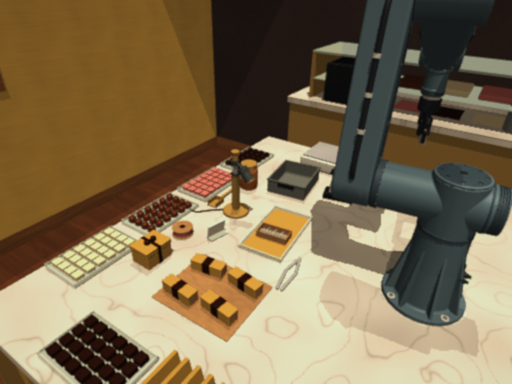

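The top view shows the four cartons on the board: crop centres (92,205), (185,212), (82,308), (175,318). The box is in the tray at (386,289), the crate at (680,213), the lamp foot at (438,140) with its knob at (449,70), and the dimmer at (687,378) with its lever toward the top of the picture. Next I convert these to world coordinates.

```bash
python3 - <<'E'
from h import *
KT=cam('top')
c=lambda u,v:(u/2.2+80,v/2.2+110)
P={'tray':([(301,229),(516,226),(518,350),(299,350)],.018),'board':([(66,162),(233,170),(213,373),(37,362)],.004),'crate':([(597,154),(755,143),(775,268),(603,284)],.06),
'box':([(363,246),(410,244),(411,333),(363,334)],.028),'dimmerbox':([(652,333),(716,326),(718,424),(672,430)],.028),'foot':([(438,140)],.013),'knobcap':([(449,68)],.245),'lever':([(705,340)],.1),
'bars':([(93,203),(185,211),(85,306),(177,316)],.04),'card':([(315,157)],.03),'jar':([(592,85)],.1)}
for k,(p,z) in P.items():
    w=np.array([ray(KT,c(*q),z) for q in p])*1000; print(k,w.round(0).tolist(),'mean',w.mean(0).round(0))
p=ctrl.camera_params('wrist'); print(np.round(p['tool_from_camera'],3).tolist(),np.round(p['mtx'],0).tolist())
go(330,-330,400,-90)
E
```

```text
tray [[549.0, 125.0], [573.0, -144.0], [420.0, -154.0], [399.0, 113.0]] mean [485. -15.]
board [[615.0, 438.0], [621.0, 222.0], [364.0, 217.0], [361.0, 434.0]] mean [490. 328.]
crate [[663.0, -235.0], [692.0, -429.0], [537.0, -451.0], [502.0, -246.0]] mean [ 599. -340.]
box [[531.0, 45.0], [538.0, -13.0], [429.0, -22.0], [424.0, 36.0]] mean [481.  12.]
dimmerbox [[452.0, -314.0], [466.0, -391.0], [350.0, -393.0], [339.0, -339.0]] mean [ 402. -359.]
foot [[679.0, -39.0]] mean [679. -39.]
knobcap [[692.0, -39.0]] mean [692. -39.]
lever [[442.0, -354.0]] mean [ 442. -354.]
bars [[558.0, 383.0], [556.0, 268.0], [431.0, 374.0], [427.0, 261.0]] mean [493. 322.]
card [[640.0, 115.0]] mean [640. 115.]
jar [[737.0, -218.0]] mean [ 737. -218.]
[[0.001, -0.955, -0.298, 0.076], [1.0, 0.001, -0.0, 0.0], [0.0, -0.298, 0.955, 0.031], [0.0, 0.0, 0.0, 1.0]] [[332.0, 0.0, 252.0], [0.0, 332.0, 193.0], [0.0, 0.0, 1.0]]
delta [ 206.6 -156.5    4.7] [-0.    -0.     0.327]
```

```bash
python3 -c "
from h import *
go(450,-358,350,-90)"
```

```text
delta [311.3 -91.5  54.7] [-0.    -0.     0.327]
```

```bash
python3 -m pendant '[[[1,40,-12,7,0,0,0],[1,80,-24,14,0,0,0],[1,120,-36,21,0,0,0],[1,160,-48,28,0,0,0],[1,198,-58,35,0,0,0]]]'; python3 -m pendant '[[[1,40,-12,7,0,0,0.1],[1,80,-24,14,0,0,0.2],[1,113,-33,20,0,0,0.3],[1,113,-33,20,0,0,0.327],[1,113,-33,20,0,0,0.327]]]'
python3 - <<'E'
from h import *
st(); KT,im=shot('wrist','w1.png')
for n in('dimmer','lever_handle'):
    for b in ctrl.boxes_of('wrist',n)[:2]:
        uv=np.array(b['point'])*[512,384]; print(n,uv.round(),b['confidence'],(ray(KT,uv,.028)*1000).round(),(ray(KT,uv,.105)*1000).round())
E
```

```text
time_s: 2.02
eef_pos: [0.3539, -0.4253, 0.3698]
eef_rot: [0.0, 0.987, 0.162, 0.0]
wrist_force: [0.7, -1.0, 0.7]
opening: 1.002
grasp_force: 0.0
time_s: 2.43
eef_pos: [0.4506, -0.3573, 0.3492]
eef_rot: [-0.0, 1.0, 0.001, -0.0]
wrist_force: [-0.5, 0.8, 0.7]
opening: 1.001
grasp_force: 0.0
t 2.43 pos [ 450.6 -357.3  349.2] yaw of y axis -89.8 open 1.0 F [-0.5  0.8  0.7] 0.0
dimmer [254. 212.] 0.65 [ 418. -359.] [ 447. -359.]
lever_handle [240. 223.] 0.62 [ 407. -346.] [ 438. -349.]
lever_handle [252. 211.] 0.17 [ 418. -358.] [ 447. -358.]
```

View pics/w1.png

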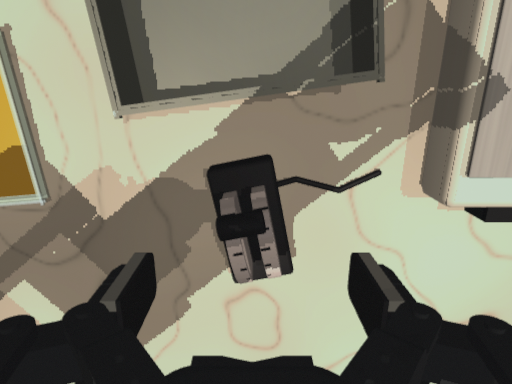

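```bash
python3 - <<'E'
import cv2
im=cv2.imread('pics/w1.png')[145:295,190:310]
cv2.imwrite('pics/w1c.png',cv2.resize(im,(480,600),interpolation=cv2.INTER_CUBIC))
E
```

```text
(no output)
```

View pics/w1c.png

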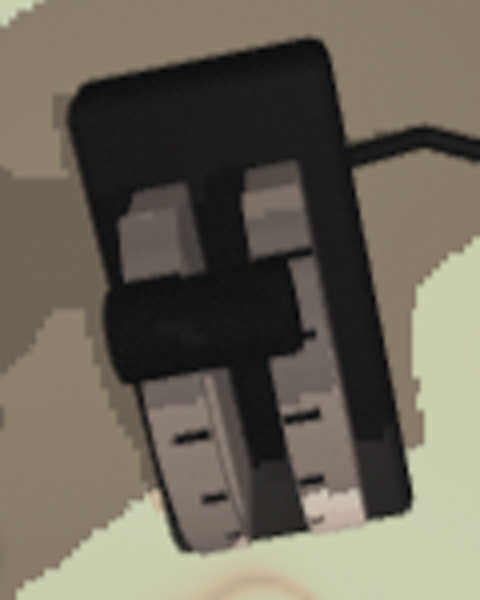

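```bash
python3 - <<'E'
from h import *
from scipy.optimize import least_squares
KT=cam('wrist')
f=lambda u,v:np.array([u/4+190,v/4+145])
# top-face corners at z .028 order: +x+y, +x-y, -x-y, -x+y
pts=[f(72,88),f(326,38),f(410,512),f(182,552)]
for p in pts: print((ray(KT,p,.028)*1000).round())
loc=np.array([[.06,.031],[.06,-.031],[-.06,-.031],[-.06,.031]])
h=f(205,320)
ticksR=[f(302,413)];ticksL=[f(192,437)]
def W(x,l): 
    c,s=np.cos(x[2]),np.sin(x[2]); return np.array([x[0]+c*l[0]-s*l[1],x[1]+s*l[0]+c*l[1],l[2]])
def res(x):
    r=[proj(KT,W(x,[*l,.028]))-p for l,p in zip(loc,pts)]
    a=x[3]-.7; r.append(proj(KT,W(x,[.085*np.sin(a),0,.034+.085*np.cos(a)]))-h)
    return np.concatenate(r)
s=least_squares(res,[.4,-.36,.1,1.0]); x=s.x; print(x,np.degrees(x[2]),s.fun.round(1))
for t in (0,.35,.7,1.05,1.4):
    a=t-.7
    for y in(-.013,.013): print(t,y,((proj(KT,W(x,[.046*np.sin(a),y,.034+.046*np.cos(a)]))-[190,145])*4).round())
E
```

```text
[ 458. -321.]
[ 470. -378.]
[ 351. -401.]
[ 339. -344.]
[ 0.40451878 -0.36045588  0.19565246  1.10993883] 11.21006005017988 [-2.9  1.   1.7  0.3  1.9 -0.8 -2.3 -0.2  1.1 -0.2]
0 -0.013 [335. 501.]
0 0.013 [215. 522.]
0.35 -0.013 [326. 463.]
0.35 0.013 [201. 485.]
0.7 -0.013 [313. 400.]
0.7 0.013 [184. 423.]
1.05 -0.013 [298. 322.]
1.05 0.013 [168. 346.]
1.4 -0.013 [283. 243.]
1.4 0.013 [156. 267.]
```

The crop shows the handle at (241,225) and the ticks narrowing toward the robot, so "off" is on the world −x side. The fit puts the dimmer at (404,−360) mm, yaw 11°, with the lever at about 1.1 rad. Next I pinch the handle.

```bash
python3 -c "
from h import *
go(437.5,-354,269,-78.8)"
```

```text
delta [-11.2  -5.6  81.1] [ 0.     0.    -0.195]
```

```bash
python3 -m pendant '[[[1,-6,-3,10,0,0,-0.1],[1,-11.5,-5.5,30,0,0,-0.195],[1,-11.5,-5.5,60,0,0,-0.195],[1,-11.5,-5.5,80,0,0,-0.195],[1,-11.5,-5.5,80,0,0,-0.195]]]'; python3 -m pendant '[[[0.3,0,0,0,0,0,0],[0.3,0,0,0,0,0,0],[0.3,0,0,0,0,0,0],[0.3,0,0,0,0,0,0],[0.3,0,0,0,0,0,0]]]'
python3 -c "
from h import *
st(); shot('wrist','w2.png')"
```

```text
time_s: 3.0
eef_pos: [0.4352, -0.3532, 0.2658]
eef_rot: [-0.003, 0.995, 0.096, -0.002]
wrist_force: [-0.8, 0.8, -0.2]
opening: 1.004
grasp_force: 0.0
time_s: 3.42
eef_pos: [0.4382, -0.3513, 0.2713]
eef_rot: [-0.003, 0.995, 0.097, 0.001]
wrist_force: [-1.4, 14.8, 8.8]
opening: 0.357
grasp_force: 59.1
t 3.42 pos [ 438.2 -351.3  271.3] yaw of y axis -78.8 open 0.36 F [-1.4 14.8  8.8] 59.06403958797455
```

View pics/w2.png

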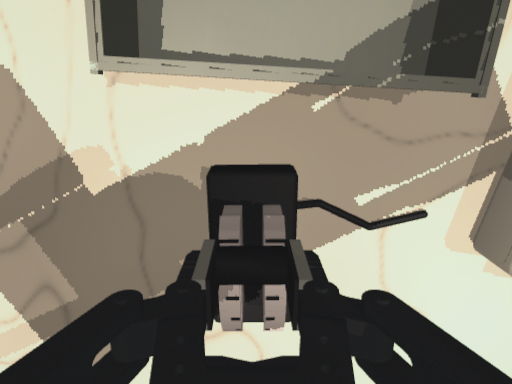

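The handle is between the pads at (252,265), with the dimmer square to the tool. Next is the arc down to off.

```bash
python3 -m pendant '[[[0.3,-17,-2.5,-5,0,0,0],[0.3,-34,-2.5,-7,0,0,0],[0.3,-51,-2.5,-5,0,0,0],[0.3,-67,-2.5,0,0,0,0],[0.3,-78,-2.5,5.5,0,0,0]]]'; python3 -m pendant '[[[0.3,-6,0,4,0,0,0],[0.3,-12,0,9,0,0,0],[0.3,-14,0,9,0,0,0],[0.3,-14,0,9,0,0,0]]]'
python3 - <<'E'
from h import *
st(); T=T_tool(); g=T[:3,3]*1000+[0,0,-155]; u=np.array([np.cos(.1957),np.sin(.1957)]); d=g[:2]-[404,-357.5]
print('local x,y',d@u,d@[-u[1],u[0]],'angle',np.arctan2(d@u,g[2]-34)+.7)
E
```

```text
time_s: 3.88
eef_pos: [0.3608, -0.3659, 0.267]
eef_rot: [0.0, 0.995, 0.098, 0.001]
wrist_force: [0.3, 8.7, 9.8]
opening: 0.358
grasp_force: 59.1
time_s: 4.22
eef_pos: [0.3471, -0.3688, 0.2566]
eef_rot: [0.0, 0.995, 0.097, 0.001]
wrist_force: [0.8, 6.0, 4.9]
opening: 0.357
grasp_force: 61.2
t 4.22 pos [ 347.1 -368.8  256.6] yaw of y axis -78.9 open 0.36 F [0.8 6.  4.9] 61.200883984565735
local x,y -58.04230017496739 0.0024130208602759495 angle -0.009128122728954247
```

```bash
python3 -m pendant '[[[0.3,-4,0,3,0,0,0],[0.3,-6,-1,4.5,0,0,0],[0.3,-6,-1,4.5,0,0,0],[0.3,-6,-1,4.5,0,0,0]]]'
```

```text
time_s: 4.55
eef_pos: [0.3414, -0.3695, 0.252]
eef_rot: [0.001, 0.995, 0.097, 0.001]
wrist_force: [2.6, 1.1, 4.6]
opening: 0.356
grasp_force: 60.2
```

```bash
python3 -m pendant '[[[0.3,-3,0,2.5,0,0,0],[0.3,-6,0,5,0,0,0],[0.3,-6,0,5,0,0,0],[0.3,-6,0,5,0,0,0]]]'; python3 -c "
from h import *
KT,im=shot('wrist'); cv2.imwrite('pics/w3.png',cv2.resize(im[150:384,150:370,::-1],None,fx=2.5,fy=2.5,interpolation=cv2.INTER_CUBIC))"
```

```text
time_s: 4.88
eef_pos: [0.3378, -0.3704, 0.2494]
eef_rot: [0.001, 0.995, 0.097, 0.004]
wrist_force: [14.9, 14.2, 26.8]
opening: 0.359
grasp_force: 60.7
```

View pics/w3.png

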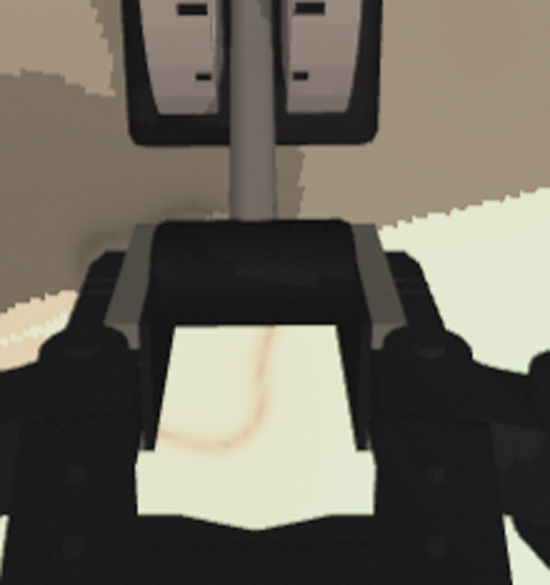

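The lever is now against its stop: the force has risen, and the handle is still between the pads at crop (255,270). I'm checking the dimmer's position from this view.

```bash
python3 - <<'E'
from h import *
KT=cam('wrist'); u=np.array([np.cos(.194),np.sin(.194)]); n=np.array([-u[1],u[0]])
T=T_tool(); g=T[:3,3]*1000; print('tool u,n',g[:2]@u,g[:2]@n,'tilt',T[:3,2].round(4))
c=lambda a,b:(a/2.5+150,b/2.5+150)
for nm,p,z in(('edge top',c(255,135),.028),('edge bottom',c(255,145),.0),('tickoff',c(252,75),.069),('tick.35',c(252,8),.077),('handle',c(255,268),.099),('handle top front',c(255,222),.104)):
    w=ray(KT,p,z)*1000; print(nm,w@u,w@n)
st()
E
```

```text
tool u,n 260.06043756570085 -428.53445684654355 tilt [ 0.0079 -0.0017 -1.    ]
edge top 271.27293571093253 -429.803131126106
edge bottom 258.7791402726103 -429.918794113541
tickoff 297.043752236041 -429.06749845884826
tick.35 311.0432392327466 -429.06586089851976
handle 273.0156038734958 -429.54143353416
handle top front 283.352757376355 -429.5122258282456
t 4.93 pos [ 337.8 -370.4  249.4] yaw of y axis -78.9 open 0.36 F [14.8 13.9 26.9] 60.681588649749756
```

```bash
python3 -m pendant '[[[1,2,0,-3,0,0,0],[1,2,0,-3,0,0,0],[1,2,0,-3,0,0,0],[1,2,0,-30,0,0,0],[1,2,0,-70,0,0,0]]]'; python3 -m pendant '[[[1,0,0,-40,0,0,0],[1,0,0,-80,0,0,0],[1,0,0,-120,0,0,0],[1,0,0,-158,0,0,0],[1,0,0,-158,0,0,0]]]'; python3 -c "
from h import *
st();go(630,-39,480,-90)"
```

```text
time_s: 5.35
eef_pos: [0.3352, -0.3683, 0.3118]
eef_rot: [-0.005, 0.995, 0.097, -0.003]
wrist_force: [1.4, -0.6, 0.5]
opening: 0.998
grasp_force: 0.0
time_s: 5.77
eef_pos: [0.3371, -0.3714, 0.4819]
eef_rot: [0.006, 0.995, 0.097, 0.002]
wrist_force: [0.1, -1.0, 0.4]
opening: 1.002
grasp_force: 0.0
t 5.77 pos [ 337.1 -371.4  481.9] yaw of y axis -78.9 open 1.0 F [ 0.1 -1.   0.4] 0.0
delta [ 351.5 -269.7   -0.5] [ 0.012 -0.004  0.194]
```

```bash
python3 -m pendant '[[[1,32,-25,0,0,0,0],[1,64,-50,0,0,0,0],[1,96,-75,0,0,0,0],[1,128,-100,0,0,0,0],[1,160,-125,0,0,0,0]]]'; python3 -m pendant '[[[1,32,-25,0,0,0,0],[1,64,-50,0,0,0,0],[1,96,-75,0,0,0,0],[1,128,-100,0,0,0,0],[1,160,-122,0,0,0,0]]]';python3 -m pendant '[[[1,16,-12,0,0,0,0.1],[1,32,-23,0,0,0,0.194],[1,32,-23,0,0,0,0.194],[1,32,-23,0,0,0,0.194]]]'
python3 - <<'E'
from h import *
st(); KT,im=shot('wrist','w4.png')
for n in('lamp_knob','lamp'):
    for b in ctrl.boxes_of('wrist',n)[:2]:
        uv=np.array(b['point'])*[512,384]; print(n,uv.round(),b['confidence'],(ray(KT,uv,.235)*1000).round())
for n in('top','side'):
  shot(n)
  for b in ctrl.boxes_of(n,'lamp_knob')[:2]: print(n,np.array(b['point'])*[512,384],b['confidence'])
E
```

```text
time_s: 6.18
eef_pos: [0.4702, -0.2153, 0.4727]
eef_rot: [-0.0, 0.995, 0.096, -0.001]
wrist_force: [1.1, -0.3, -0.6]
opening: 1.0
grasp_force: 0.0
time_s: 6.6
eef_pos: [0.6039, -0.0641, 0.4724]
eef_rot: [0.0, 0.995, 0.097, -0.001]
wrist_force: [0.8, -1.6, 0.5]
opening: 1.0
grasp_force: 0.0
time_s: 6.93
eef_pos: [0.6302, -0.0367, 0.472]
eef_rot: [0.0, 1.0, 0.002, -0.001]
wrist_force: [-0.8, 0.5, -0.0]
opening: 1.002
grasp_force: 0.0
t 6.93 pos [630.2 -36.7 472. ] yaw of y axis -89.8 open 1.0 F [-0.8  0.5 -0. ] 0.0
lamp_knob [252. 158.] 0.77 [665. -37.]
lamp [251. 120.] 0.81 [688. -36.]
lamp [468. 293.] 0.66 [ 567. -192.]
top [280.6784 168.192 ] 0.69
side [239.7184 166.1184] 0.79
side [210.176  266.3808] 0.66
```

View pics/w4.png

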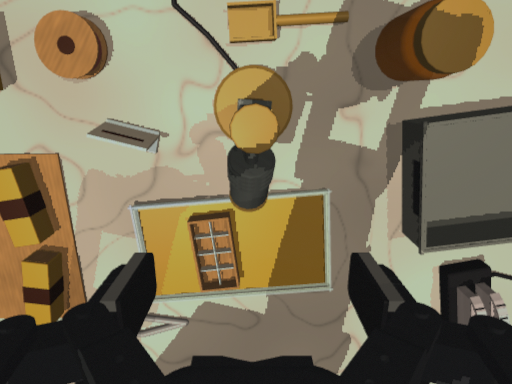

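The foot is centred at (253,104), the cap at (254,128), and the spot head hangs at (249,180) toward the robot. The handle also shows at the off end of the dimmer. Next I solve for the stem height and knob position.

```bash
python3 - <<'E'
from h import *
KT=cam('wrist')
f=ray(KT,(253,104),.013); print('foot',f*1000)
for s in(0,.01,.02,.03,.04): 
  z=.238+s; w=ray(KT,(254,128),z); h=ray(KT,(249,199),.238+s-.043); d=w-h
  print(s,(w*1000).round(),(h*1000).round(),np.degrees(np.arctan2(d[1],d[0])))
KS=cam('side')
for s in(0,.015,.03): print(proj(KS,[*f,.222+s]))
K2=cam('top')
for s in(0,.015,.03): print('top',proj(K2,[*f,.222+s]))
im=cv2.imread('pics/w4.png'); m=cv2.inRange(cv2.cvtColor(im,cv2.COLOR_BGR2HSV),(10,120,60),(30,255,255))[90:160,200:310]
go(*(f*1000),420,-90)
E
```

```text
foot [688.1684632  -39.69154894]
0 [683. -40.] [623. -36.] -3.3523688537740073
0.01 [684. -39.] [627. -36.] -3.3299292661244255
0.02 [685. -39.] [630. -36.] -3.305684394347076
0.03 [686. -39.] [633. -36.] -3.279407262693142
0.04 [688. -39.] [637. -36.] -3.250831183112265
[234.19561349 157.27745313]
[234.14238279 153.34711702]
[234.08849711 149.36841933]
top [283.81196826 145.8696569 ]
top [284.18505818 143.70510273]
top [284.56940845 141.4752194 ]
delta [58.5  2.  54.1] [ 0. -0. -0.]
```

```bash
python3 - <<'E'
import cv2,numpy as np
a=cv2.resize(cv2.imread('pics/side0.png')[140:225,200:275],None,fx=5.3,fy=5.3,interpolation=cv2.INTER_NEAREST)
b=cv2.resize(cv2.imread('pics/w4.png')[60:145,210:297],None,fx=4.5,fy=5.3,interpolation=cv2.INTER_NEAREST)
c=np.hstack([a,b]); print(c.shape); cv2.imwrite('pics/l.png',c)
E
```

```text
(450, 790, 3)
```

View pics/l.png

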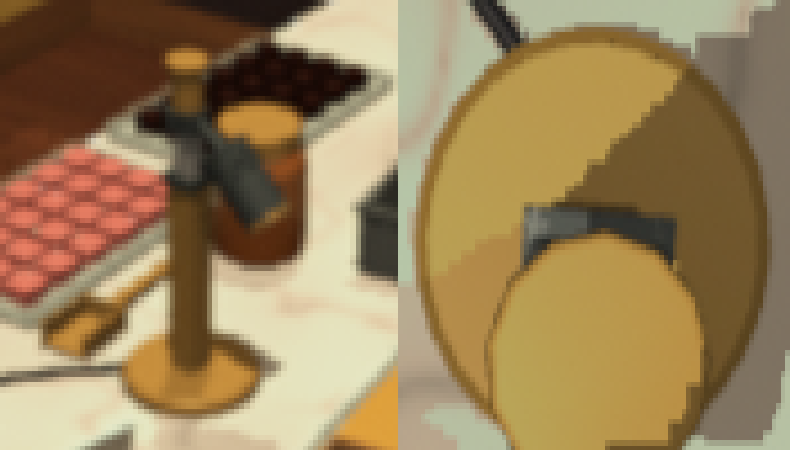

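```bash
python3 -m pendant '[[[1,28,1.5,0,0,0,0.06],[1,55.5,2.5,5,0,0,0.06],[1,55.5,2.5,40,0,0,0.06],[1,55.5,2.5,40,0,0,0.06]]]'; python3 -c "
from h import *
st(); KT,im=shot('wrist','w5.png'); go(685.5,-39.3,380,86.7)"
```

```text
time_s: 7.62
eef_pos: [0.685, -0.0398, 0.4273]
eef_rot: [-0.001, 1.0, -0.03, -0.004]
wrist_force: [-1.5, 0.2, -1.8]
opening: 0.999
grasp_force: 0.0
t 7.62 pos [685.  -39.8 427.3] yaw of y axis -93.4 open 1.0 F [-1.5  0.2 -1.8] 0.0
delta [ 1.4 -0.3 49.3] [-0.001  0.009 -0.002]
```

View pics/w5.png

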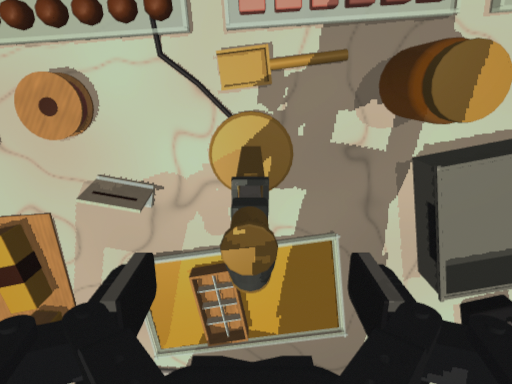

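The cap is centred between the fingers at (249,251). Next: descend, close and pull.

```bash
python3 -m pendant '[[[1,1,0,25,0,0,0],[1,1,0,48,0,0,0],[1,1,0,48,0,0,0],[1,1,0,48,0,0,0]]]'; python3 -m pendant '[[[0,0,0,0,0,0,0],[0,0,0,0,0,0,0],[0,0,0,0,0,0,0],[0,0,0,0,0,0,0],[0,0,0,0,0,0,0]]]'
```

```text
time_s: 8.0
eef_pos: [0.6858, -0.0394, 0.386]
eef_rot: [-0.0, 1.0, -0.03, -0.001]
wrist_force: [0.4, -1.7, -0.4]
opening: 1.002
grasp_force: 0.0
time_s: 8.42
eef_pos: [0.6867, -0.0384, 0.387]
eef_rot: [-0.001, 1.0, -0.029, 0.001]
wrist_force: [0.5, -1.9, 2.7]
opening: 0.316
grasp_force: 59.0
```

```bash
python3 -m pendant '[[[0,0,0,-10,0,0,0],[0,0,0,-20,0,0,0],[0,0,0,-30,0,0,0],[0,0,0,-40,0,0,0],[0,0,0,-50,0,0,0]]]'
```

```text
time_s: 8.83
eef_pos: [0.6869, -0.0385, 0.4342]
eef_rot: [-0.001, 1.0, -0.029, -0.0]
wrist_force: [6.7, 3.1, -9.7]
opening: 0.307
grasp_force: 59.4
```

```bash
python3 -m pendant '[[[0,0,0,-10,0,0,0],[0,0,0,-20,0,0,0],[0,0,0,-28,0,0,0],[0,0,0,-34,0,0,0],[0,0,0,-38,0,0,0]]]'; python3 -m pendant '[[[0,0,0,-3,0,0,0],[0,0,0,-6,0,0,0],[0,0,0,-6,0,0,0]]]'
```

```text
time_s: 9.25
eef_pos: [0.6872, -0.0386, 0.4675]
eef_rot: [-0.002, 1.0, -0.029, -0.002]
wrist_force: [18.1, 0.9, -39.7]
opening: 0.304
grasp_force: 62.5
time_s: 9.5
eef_pos: [0.6878, -0.0388, 0.4676]
eef_rot: [-0.002, 1.0, -0.029, -0.005]
wrist_force: [21.5, 0.6, -42.4]
opening: 0.307
grasp_force: 62.7
```

```bash
python3 -m pendant '[[[1,0,0,6,0,0,0],[1,0,0,6,0,0,0],[1,0,0,6,0,0,0],[1,0,0,-35,0,0,0],[1,0,0,-75,0,0,0]]]'; python3 - <<'E'
from h import *
st()
a=shot('side')[1]; KT,w=shot('wrist','w6.png')
a=cv2.resize(a[100:225,190:300],None,fx=4,fy=4,interpolation=cv2.INTER_NEAREST)[:,:,::-1]
cv2.imwrite('pics/l2.png',a)
go(485,-10,430,80)
E
```

```text
time_s: 9.92
eef_pos: [0.6859, -0.0394, 0.5545]
eef_rot: [-0.0, 1.0, -0.03, -0.002]
wrist_force: [1.7, -0.2, 0.6]
opening: 0.981
grasp_force: 0.0
t 9.92 pos [685.9 -39.4 554.5] yaw of y axis -93.4 open 0.98 F [ 1.7 -0.2  0.6] 0.0
delta [-204.7  -17.8  133.3] [ 0.002 -0.017  0.115]
```

View pics/l2.png

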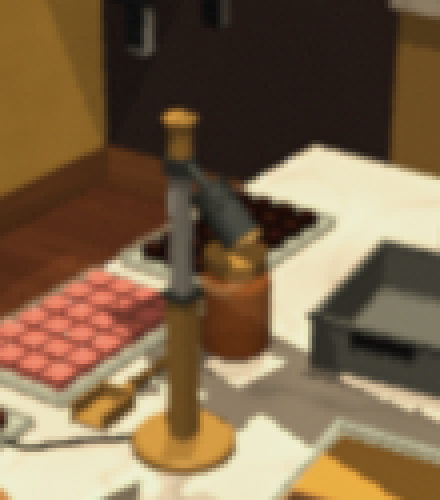

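```bash
python3 -m pendant '[[[1,-38,-9,0,0,0,-0.07],[1,-76,-18,5,0,0,-0.147],[1,-110,-26,25,0,0,-0.147],[1,-132,-31,60,0,0,-0.147],[1,-148,-35,95,0,0,-0.147]]]'; python3 -m pendant '[[[1,0,0,25,0,0,0],[1,0,0,60,0,0,0],[1,0,0,60,0,0,0],[1,0,0,60,0,0,0]]]'
python3 - <<'E'
from h import *
st(); KT,im=shot('wrist','w7.png')
for n in('empty_box','tray','bar1'):
    for b in ctrl.boxes_of('wrist',n)[:4]:
        uv=np.array(b['point'])*[512,384]; print(n,uv.round(),b['confidence'],(ray(KT,uv,.026)*1000).round())
E
```

```text
time_s: 10.43
eef_pos: [0.5389, 0.005, 0.4629]
eef_rot: [0.001, 0.999, 0.044, 0.004]
wrist_force: [1.0, -0.1, -0.3]
opening: 1.0
grasp_force: 0.0
time_s: 10.77
eef_pos: [0.5405, 0.0043, 0.4004]
eef_rot: [-0.0, 0.999, 0.044, -0.0]
wrist_force: [-0.1, -0.8, 0.8]
opening: 0.996
grasp_force: 0.0
t 10.77 pos [540.5   4.3 400.4] yaw of y axis -85.0 open 1.0 F [-0.1 -0.8  0.8] 0.0
empty_box [235. 209.] 0.76 [489.  18.]
tray [281. 200.] 0.85 [504. -31.]
tray [234. 210.] 0.32 [488.  19.]
tray [395.  55.] 0.18 [ 659. -123.]
bar1 [ 12. 137.] 0.89 [547. 252.]
bar1 [ 18. 239.] 0.77 [431. 260.]
```

View pics/w7.png

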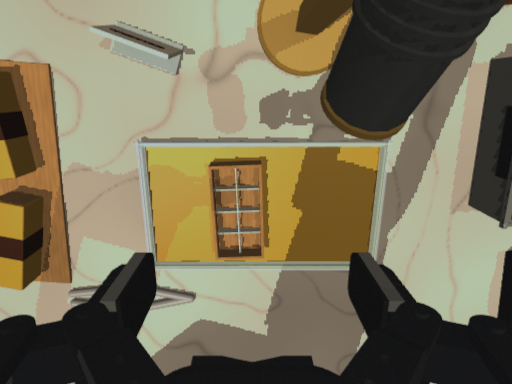

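The box rim runs from (209,160) to (265,257), and the tray's outer corners are about (139,140), (386,142), (381,269) and (151,269). Next I compute the poses.

```bash
python3 - <<'E'
from h import *
KT=cam('wrist')
for nm,p,z in(('box',[(209,160),(265,157),(265,257),(215,259)],.028),('tray',[(139,140),(386,141),(381,269),(152,269)],.018)):
    w=np.array([ray(KT,q,z) for q in p])*1000
    ax=(w[0]+w[1]-w[2]-w[3]); ay=(w[0]+w[3]-w[1]-w[2])
    print(nm,w.round().tolist(),w.mean(0).round(1),np.degrees(np.arctan2(ax[1],ax[0])),np.degrees(np.arctan2(ay[1],ay[0]))-90)
go(484,14,175,-85)
E
```

```text
box [[545.0, 48.0], [553.0, -10.0], [437.0, -22.0], [429.0, 36.0]] [491.   13.2] 6.020330899355189 7.86474086550453
tray [[558.0, 125.0], [580.0, -137.0], [428.0, -163.0], [404.0, 111.0]] [492.3 -16. ] 7.370375113235813 4.921246266332631
delta [-57.8 -15.3 227.7] [ 0.002 -0.005  0.   ]
```

```bash
python3 -c "
from h import *
go(489,13,182,-84.5)"; python3 -m pendant '[[[1,-25,-6,20,0,0,0],[1,-51.5,-13,50,0,0,0],[1,-51.5,-13,90,0,0,0],[1,-51.5,-13,130,0,0,0],[1,-51.5,-13,170,0,0,0]]]'; python3 -m pendant '[[[1,0,0,20,0,0,0],[1,0,0,47,0,0,0],[1,0,0,47,0,0,0]]]'; python3 -c "
from h import *
st(); shot('wrist','w8.png'); go(489,13,182,-84.5)"
```

```text
delta [-52.8 -13.9 220.7] [ 0.002 -0.005 -0.008]
time_s: 11.38
eef_pos: [0.4895, 0.0126, 0.2309]
eef_rot: [0.001, 0.999, 0.044, 0.003]
wrist_force: [1.0, -1.1, -0.9]
opening: 1.0
grasp_force: 0.0
time_s: 11.63
eef_pos: [0.4872, 0.0129, 0.1798]
eef_rot: [-0.001, 0.999, 0.044, -0.003]
wrist_force: [-2.1, 0.2, -0.9]
opening: 1.002
grasp_force: 0.0
t 11.63 pos [487.2  12.9 179.8] yaw of y axis -85.0 open 1.0 F [-2.1  0.2 -0.9] 0.0
delta [ 0.9 -0.2 -0. ] [-0.001  0.003 -0.008]
```

View pics/w8.png

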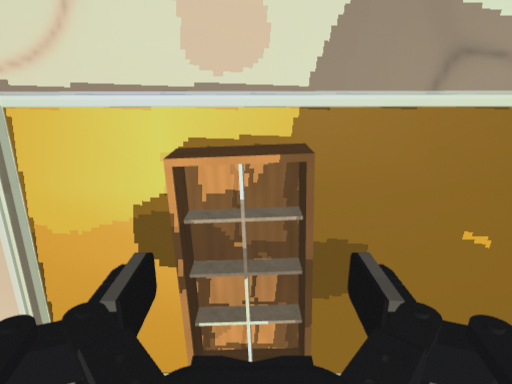

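```bash
python3 -m pendant '[[[0.45,0,0,0,0,0,0],[0.45,0,0,0,0,0,0],[0.45,0,0,0,0,0,0],[0.45,0,0,0,0,0,0]]]'; python3 -m pendant '[[[0.45,0,0,-15,0,0,0],[0.45,0,0,-50,0,0,0],[0.45,0,0,-90,0,0,0],[0.45,0,0,-120,0,0,0],[0.45,0,0,-120,0,0,0]]]'; python3 -c "
from h import *
st(); go(604,-337,300,-81.5)"
```

```text
time_s: 12.02
eef_pos: [0.4899, 0.0125, 0.1857]
eef_rot: [0.001, 0.999, 0.044, 0.002]
wrist_force: [-0.3, 0.6, 7.4]
opening: 0.637
grasp_force: 63.7
time_s: 12.43
eef_pos: [0.4912, 0.0123, 0.3114]
eef_rot: [0.002, 0.999, 0.044, 0.007]
wrist_force: [1.1, -0.6, -1.0]
opening: 0.637
grasp_force: 63.7
t 12.43 pos [491.2  12.3 311.4] yaw of y axis -84.9 open 0.64 F [ 1.1 -0.6 -1. ] 63.66959810256958
delta [ 81.4 357.8  14.1] [ 0.005 -0.014 -0.06 ]
```

```bash
python3 -m pendant '[[[0.45,9,40,0,0,0,0],[0.45,18,80,0,0,0,0],[0.45,27,119,0,0,0,0],[0.45,36,158,0,0,0,0],[0.45,45,197,0,0,0,0]]]'; python3 -m pendant '[[[0.45,9,40,0,0,0,-0.03],[0.45,18,80,0,0,0,-0.06],[0.45,28,120,0,0,0,-0.06],[0.45,36,160,0,0,0,-0.06],[0.45,36,160,0,0,0,-0.06]]]'; python3 -c "
from h import *
st(); shot('wrist','w9.png'); go(604,-337,300,-81.5)"
```

```text
time_s: 12.85
eef_pos: [0.5509, -0.1813, 0.3043]
eef_rot: [0.001, 0.999, 0.044, 0.001]
wrist_force: [0.8, 0.4, -0.6]
opening: 0.638
grasp_force: 63.6
time_s: 13.27
eef_pos: [0.6007, -0.3431, 0.3039]
eef_rot: [0.003, 0.997, 0.071, 0.001]
wrist_force: [-1.5, 0.7, -0.1]
opening: 0.639
grasp_force: 63.7
t 13.27 pos [ 600.7 -343.1  303.9] yaw of y axis -81.8 open 0.64 F [-1.5  0.7 -0.1] 63.738752603530884
delta [ 4.  -2.4  3.5] [ 0.002 -0.001 -0.005]
```

View pics/w9.png

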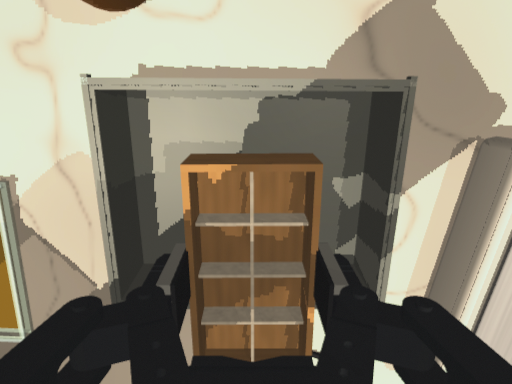

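The box is held, with the crate's far rim at rows 80–90 and columns 83–415. Next I locate the crate centre from that rim.

```bash
python3 - <<'E'
from h import *
KT=cam('wrist'); a=ray(KT,(83,76),.06)*1000; b=ray(KT,(415,78),.06)*1000; print(a,b)
d=(b-a)/np.linalg.norm(b-a); n=np.array([-d[1],d[0]]); c=(a+b)/2-80*n; 
if c[0]>620: pass
print(np.linalg.norm(b-a),n,c); go(*c,195,np.degrees(np.arctan2(d[1],d[0])))
E
```

```text
[ 668.95435498 -228.19739879] [ 696.64759856 -426.73138898]
200.45613236055493 [0.99041116 0.13815114] [ 603.56808413 -338.51648523]
delta [  3.2  -1.2 108.5] [ 0.002 -0.001  0.005]
```

```bash
python3 -m pendant '[[[0.45,3,-2,40,0,0,0],[0.45,3,-2,80,0,0,0],[0.45,3,-2,106,0,0,0],[0.45,3,-2,111,0,0,0],[0.45,3,-2,111,0,0,0]]]'; python3 -m pendant '[[[1,0,0,0,0,0,0],[1,0,0,0,0,0,0],[1,0,0,0,0,0,0],[1,0,0,-20,0,0,0],[1,0,0,-60,0,0,0]]]'; python3 -m pendant '[[[1,0,0,-40,0,0,0],[1,0,0,-80,0,0,0],[1,0,0,-120,0,0,0],[1,0,0,-140,0,0,0]]]'
python3 - <<'E'
from h import *
st(); KT=shot('top')[0]
for b in ctrl.boxes_of('top','empty_box')[:3]: print(ray(KT,np.array(b['point'])*[512,384],.025),b['confidence'])
for b in ctrl.boxes_of('top','bar1')[:6]: print('bar',ray(KT,np.array(b['point'])*[512,384],.04),b['confidence'])
go(500,-100,400,-90);go(480,255,350,-90)
E
```

```text
time_s: 13.73
eef_pos: [0.6025, -0.332, 0.1907]
eef_rot: [-0.001, 0.997, 0.074, -0.001]
wrist_force: [0.3, -0.4, -0.6]
opening: 0.633
grasp_force: 63.8
time_s: 14.15
eef_pos: [0.6014, -0.332, 0.2482]
eef_rot: [-0.003, 0.997, 0.074, -0.003]
wrist_force: [0.4, -0.5, -1.1]
opening: 1.005
grasp_force: 0.0
time_s: 14.48
eef_pos: [0.6037, -0.3337, 0.4008]
eef_rot: [0.004, 0.997, 0.074, 0.004]
wrist_force: [0.4, -0.7, 0.4]
opening: 1.001
grasp_force: 0.0
t 14.48 pos [ 603.7 -333.7  400.8] yaw of y axis -81.5 open 1.0 F [ 0.4 -0.7  0.4] 0.0
[ 0.62100997 -0.30443849] 0.51
bar [0.55132802 0.38049667] 0.9
bar [0.44280348 0.37910263] 0.71
bar [0.42789869 0.26570823] 0.69
bar [0.58383996 0.30312285] 0.55
delta [ -67.9 -246.3   -4.8] [ 0.006 -0.006  0.148]
delta [ -35.7 -600.7   43.2] [ 0.006 -0.006  0.148]
```

```bash
python3 -m pendant '[[[1,-17,-37,0,0,0,0],[1,-34,-74,0,0,0,0],[1,-51,-111,0,0,0,0],[1,-67,-148,0,0,0,0],[1,-84,-185,0,0,0,0]]]';python3 -m pendant '[[[1,6,-40,0,0,0,0],[1,12,-80,0,0,0,0],[1,18,-120,0,0,0,0],[1,24,-160,0,0,0,0],[1,30,-200,0,0,0,0]]]';python3 -m pendant '[[[1,12,-38,0,0,0,0],[1,24,-76,0,0,0,0],[1,36,-114,0,0,0,0],[1,48,-152,0,0,0,0],[1,60,-190,0,0,0,0]]]'; python3 -c "
from h import *
st();go(540,290,400,-90)"
```

```text
time_s: 15.05
eef_pos: [0.491, -0.1611, 0.3904]
eef_rot: [-0.001, 0.997, 0.074, -0.001]
wrist_force: [0.2, 0.0, 0.8]
opening: 1.002
grasp_force: 0.0
time_s: 15.47
eef_pos: [0.4919, 0.0414, 0.3911]
eef_rot: [-0.0, 0.997, 0.074, -0.0]
wrist_force: [0.9, -0.2, -0.3]
opening: 0.999
grasp_force: 0.0
time_s: 15.88
eef_pos: [0.5236, 0.2383, 0.3909]
eef_rot: [0.0, 0.997, 0.074, -0.001]
wrist_force: [1.0, -0.8, 0.2]
opening: 0.997
grasp_force: 0.0
t 15.88 pos [523.6 238.3 390.9] yaw of y axis -81.5 open 1.0 F [ 1.  -0.8  0.2] 0.0
delta [ 23.8 -48.7  -9.2] [0.    0.001 0.148]
```

```bash
python3 -m pendant '[[[1,12,-24,-5,0,0,0.08],[1,24,-48,-9,0,0,0.148],[1,24,-48,-9,0,0,0.148],[1,24,-48,-9,0,0,0.148]]]'
cat > bars.py <<'E'
from h import *
from scipy.optimize import minimize
def corners(x,y,a,zc):
    c,s=np.cos(a),np.sin(a)
    return [np.array([x+c*i*.0525-s*j*.018,y+s*i*.0525+c*j*.018,zc+k*.018]) for i in(-1,1) for j in(-1,1) for k in(-1,1)]
def gold(im):
    hsv=cv2.cvtColor(im,cv2.COLOR_RGB2HSV); return cv2.inRange(hsv,(20,110,50),(32,255,255)),hsv
def fit(KT,M,x,y,zc=.022):
    def cost(v):
        m=np.zeros_like(M); P=np.array([proj(KT,p) for p in corners(v[0],v[1],v[2],zc)])
        cv2.fillConvexPoly(m,cv2.convexHull((P*16).astype(np.int32)),255,cv2.LINE_8,4)
        # dark band excluded: middle 1/4
        near=cv2.dilate(m,np.ones((25,25)))
        i=((m>0)&(M>0)).sum(); return -i/((m>0)|((M>0)&(near>0))).sum()
    best=None
    for a in np.radians([-40,-20,0,20,40,65,90]):
        r=minimize(cost,[x,y,a],method='Nelder-Mead',options=dict(initial_simplex=[[x,y,a],[x+.015,y,a],[x,y+.015,a],[x,y,a+.25]],xatol=2e-4,fatol=1e-4))
        if best is None or r.fun<best.fun: best=r
    return best
def look(c='wrist',f=None,zc=.022):
    KT,im=shot(c,f); M,hsv=gold(im); out=[]
    M=cv2.morphologyEx(M,cv2.MORPH_OPEN,np.ones((3,3)))
    for b in ctrl.boxes_of(c,'bar1'):
        uv=np.array(b['point'])*[512,384]; w=ray(KT,uv,.035)
        if b['confidence']<.3: continue
        r=fit(KT,M,*w,zc); out.append(r)
        print(uv.round(),round(b['confidence'],2),'fit',(r.x[:2]*1000).round(1),'yaw',round(np.degrees(r.x[2]),1),'iou',round(-r.fun,2))
    return KT,im,M,hsv,out
E
python3 - <<'E'
from bars import *
st(); KT,im,M,hsv,o=look('wrist','w10.png')
for n,p in(('board',[.5,.32,.004]),):
    u=proj(KT,p).astype(int); print(n,hsv[u[1]-4:u[1]+5,u[0]-4:u[0]+5].reshape(-1,3).mean(0))
n,l,s,c=cv2.connectedComponentsWithStats(M)
print([(s[i].tolist(),c[i].round().tolist()) for i in range(1,n) if s[i][4]>150])
cv2.imwrite('pics/m10.png',M)
E
```

```text
time_s: 16.22
eef_pos: [0.5405, 0.2883, 0.3997]
eef_rot: [0.0, 1.0, 0.001, -0.001]
wrist_force: [0.0, -0.2, -0.4]
opening: 1.0
grasp_force: 0.0
t 16.22 pos [540.5 288.3 399.7] yaw of y axis -89.8 open 1.0 F [ 0.  -0.2 -0.4] 0.0
[232. 116.] 0.92 fit [585.2 308.3] yaw 9.1 iou 0.69
[271. 255.] 0.76 fit [419.7 264.9] yaw -6.0 iou 0.58
[156. 141.] 0.66 fit [556.4 389.7] yaw -3.8 iou 0.58
[173. 253.] 0.6 fit [493.7 387.9] yaw 10.4 iou 0.5
board [ 15.         154.03703704 150.86419753]
[([203, 63, 42, 48, 1612], [224.0, 87.0]), ([130, 94, 37, 44, 1504], [148.0, 116.0]), ([216, 133, 40, 42, 1357], [236.0, 153.0]), ([481, 148, 31, 100, 2233], [499.0, 193.0]), ([402, 154, 40, 15, 293], [418.0, 159.0]), ([132, 161, 35, 38, 1232], [149.0, 179.0]), ([155, 219, 33, 33, 972], [171.0, 235.0]), ([258, 222, 37, 36, 1064], [276.0, 240.0]), ([154, 272, 19, 31, 379], [162.0, 289.0]), ([251, 275, 34, 32, 883], [267.0, 291.0])]
```

```bash
python3 - <<'E'
s=open('bars.py').read()
s=s.replace("        if b['confidence']<.3: continue\n        r=fit(KT,M,*w,zc)","""        if b['confidence']<.3: continue
        n,l,ss,cc=cv2.connectedComponentsWithStats(M); ids=[i for i in range(1,n) if ss[i][4]>100]
        ids=sorted(ids,key=lambda i:np.linalg.norm(cc[i]-uv))[:2]
        H=np.zeros_like(M); ys,xs=np.nonzero(np.isin(l,ids)); cv2.fillConvexPoly(H,cv2.convexHull(np.c_[xs,ys].astype(np.int32)),255)
        r=fit(KT,H,*w,zc)""")
open('bars.py','w').write(s)
E
python3 - <<'E'
from bars import *
KT,im,M,hsv,o=look('wrist')
E
```

```text
[152. 140.] 0.92 fit [557.1 392.6] yaw -6.4 iou 0.79
[229. 117.] 0.83 fit [585.1 308.8] yaw 8.8 iou 0.94
[168. 253.] 0.74 fit [421.1 387.2] yaw -16.2 iou 0.67
[269. 256.] 0.69 fit [420.8 265.1] yaw 174.3 iou 0.81
```

```bash
python3 -c "
from h import *
go(585,308.8,300,-81.2)"; python3 -m pendant '[[[0.7,22,-10,30,0,0,-0.08],[0.7,45,-20,65,0,0,-0.15],[0.7,45,-20,100,0,0,-0.15],[0.7,45,-20,100,0,0,-0.15],[0.7,45,-20,100,0,0,-0.15]]]'; python3 -c "
from bars import *
st(); KT,im,M,hsv,o=look('wrist')
for r in o[:3]: go(*(r.x[:2]*1000),184,np.degrees(r.x[2])-90)
n,l,s,c=cv2.connectedComponentsWithStats(M)
print([(s[i].tolist(),c[i].round().tolist()) for i in range(1,n) if s[i][4]>150])
"
```

```text
delta [ 44.4 -22.8 100.2] [ 0.001  0.001 -0.154]
time_s: 16.83
eef_pos: [0.5851, 0.3059, 0.2982]
eef_rot: [0.001, 0.997, 0.074, -0.003]
wrist_force: [0.7, -0.1, 0.3]
opening: 0.697
grasp_force: 0.0
t 16.83 pos [585.1 305.9 298.2] yaw of y axis -81.5 open 0.7 F [ 0.7 -0.1  0.3] 0.0
[274. 332.] 0.88 fit [494.5 279.5] yaw 26.4 iou 0.9
[247. 186.] 0.85 fit [582.9 308.7] yaw 9.5 iou 0.92
[120. 375.] 0.68 fit [390.1 351.6] yaw 116.6 iou 0.54
[138. 201.] 0.61 fit [570.3 356.8] yaw 64.9 iou 0.83
delta [-95.3  13.3 118.8] [ 0.    -0.002 -0.312]
delta [ -3.5  -2.4 119. ] [-0.    -0.002 -0.017]
delta [-187.8  -73.5  118.6] [-0.002 -0.002  1.255]
[([259, 0, 81, 20, 1065], [305.0, 7.0]), ([220, 123, 52, 31, 1012], [246.0, 133.0]), ([110, 141, 55, 62, 2626], [136.0, 172.0]), ([225, 232, 46, 28, 1031], [248.0, 248.0]), ([257, 323, 51, 37, 1295], [281.0, 341.0])]
```

```bash
python3 -m pendant '[[[0.7,-3,-2.5,40,0,0,-0.017],[0.7,-3,-2.5,80,0,0,-0.017],[0.7,-3,-2.5,114,0,0,-0.017],[0.7,-3,-2.5,114,0,0,-0.017],[0.7,-3,-2.5,114,0,0,-0.017]]]'; python3 -m pendant '[[[0.25,0,0,0,0,0,0],[0.25,0,0,0,0,0,0],[0.25,0,0,0,0,0,0],[0.25,0,0,0,0,0,0]]]'; python3 -m pendant '[[[0.25,0,0,-15,0,0,0],[0.25,0,0,-50,0,0,0],[0.25,0,0,-85,0,0,0],[0.25,0,0,-85,0,0,0]]]'; python3 -c "
from h import *
st(); go(474.7,73.4,270,-84.7)"
```

```text
time_s: 17.35
eef_pos: [0.5826, 0.3091, 0.1878]
eef_rot: [0.0, 0.997, 0.083, -0.0]
wrist_force: [0.2, -0.2, 0.0]
opening: 0.697
grasp_force: 0.0
time_s: 17.68
eef_pos: [0.5847, 0.31, 0.1918]
eef_rot: [-0.001, 0.997, 0.083, 0.004]
wrist_force: [-1.0, -0.0, 6.2]
opening: 0.41
grasp_force: 62.4
time_s: 18.02
eef_pos: [0.5856, 0.3105, 0.2828]
eef_rot: [-0.002, 0.996, 0.083, 0.007]
wrist_force: [2.6, 1.1, 0.9]
opening: 0.409
grasp_force: 61.3
t 18.02 pos [585.6 310.5 282.8] yaw of y axis -80.4 open 0.41 F [2.6 1.1 0.9] 61.32775068283081
delta [-148.9  215.3   10.1] [-0.003 -0.015  0.075]
```

```bash
python3 -m pendant '[[[0.25,-14,35,0,0,0,0],[0.25,-29,71,0,0,0,0],[0.25,-44,107,0,0,0,0],[0.25,-59,143,0,0,0,0],[0.25,-74,179,0,0,0,0]]]'; python3 -m pendant '[[[0.25,-15,36,0,0,0,0],[0.25,-30,72,0,0,0,0],[0.25,-45,108,0,0,0,0],[0.25,-60,144,0,0,0,0],[0.25,-74,180,0,0,0,0]]]'; python3 -m pendant '[[[0.25,-8,20,0,0,0,0.04],[0.25,-15,36,0,0,0,0.075],[0.25,-15,36,0,0,0,0.075],[0.25,-15,36,0,0,0,0.075]]]'; python3 -c "
from h import *
st(); go(491.3,-105.9,190,-84.7)"
```

```text
time_s: 18.43
eef_pos: [0.539, 0.1191, 0.2741]
eef_rot: [0.0, 0.996, 0.084, 0.002]
wrist_force: [1.2, -0.9, -0.2]
opening: 0.411
grasp_force: 61.3
time_s: 18.85
eef_pos: [0.4959, -0.071, 0.2741]
eef_rot: [0.001, 0.997, 0.083, 0.002]
wrist_force: [0.7, -1.0, -0.9]
opening: 0.405
grasp_force: 61.3
time_s: 19.18
eef_pos: [0.4877, -0.1081, 0.2736]
eef_rot: [0.001, 0.999, 0.045, 0.001]
wrist_force: [-0.2, 0.6, -0.5]
opening: 0.405
grasp_force: 61.3
t 19.18 pos [ 487.7 -108.1  273.6] yaw of y axis -84.8 open 0.4 F [-0.2  0.6 -0.5] 61.2911331653595
delta [ 3.6 -2.  83.6] [ 0.001 -0.002 -0.002]
```

```bash
python3 -m pendant '[[[0.25,3,-2,35,0,0,0],[0.25,3,-2,65,0,0,0],[0.25,3,-2,82,0,0,0],[0.25,3,-2,82,0,0,0],[0.25,3,-2,82,0,0,0]]]'; python3 -m pendant '[[[0.53,0,0,0,0,0,0],[0.53,0,0,0,0,0,0],[0.53,0,0,0,0,0,0],[0.53,0,0,-30,0,0,0],[0.53,0,0,-70,0,0,0]]]'; python3 -m pendant '[[[0.7,0,0,-40,0,0,0],[0.7,0,0,-40,0,0,0],[0.7,0,0,-40,0,0,0]]]'; python3 -c "
from bars import *
st(); look('wrist',zc=.022)
st(); go(557,392,300,-96)"
```

```text
time_s: 19.6
eef_pos: [0.4907, -0.1038, 0.1901]
eef_rot: [-0.0, 0.999, 0.047, 0.0]
wrist_force: [-0.4, 0.9, -0.3]
opening: 0.408
grasp_force: 70.0
time_s: 20.02
eef_pos: [0.4885, -0.1041, 0.2576]
eef_rot: [-0.002, 0.999, 0.046, -0.003]
wrist_force: [1.3, -0.3, 0.6]
opening: 0.529
grasp_force: 0.0
time_s: 20.27
eef_pos: [0.4914, -0.1054, 0.3034]
eef_rot: [0.002, 0.999, 0.046, 0.003]
wrist_force: [-0.5, -0.2, -0.6]
opening: 0.7
grasp_force: 0.0
t 20.27 pos [ 491.4 -105.4  303.4] yaw of y axis -84.7 open 0.7 F [-0.5 -0.2 -0.6] 0.0
[249. 193.] 0.66 fit [485.6 -96.3] yaw 160.5 iou 0.8
t 20.37 pos [ 490.  -104.8  299.8] yaw of y axis -84.7 open 0.7 F [ 0.2 -0.  -1.3] 0.0
delta [ 1.123e+02 -4.885e+02 -2.000e-01] [-0.     0.     0.197]
```

```bash
python3 -m pendant '[[[0.7,4,-38,0,0,0,0],[0.7,8,-77,0,0,0,0],[0.7,14,-116,0,0,0,0],[0.7,22,-155,0,0,0,0],[0.7,30,-194,0,0,0,0]]]'; python3 -m pendant '[[[0.7,10,-39,0,0,0,0],[0.7,20,-78,0,0,0,0],[0.7,30,-117,0,0,0,0],[0.7,40,-156,0,0,0,0],[0.7,50,-194,0,0,0,0]]]'; python3 -m pendant '[[[0.7,10,-34,0,0,0,0.05],[0.7,21,-67,0,0,0,0.1],[0.7,32,-100,0,0,0,0.1],[0.7,32,-100,0,0,0,0.1],[0.7,32,-100,0,0,0,0.1]]]';  python3 -c "
from bars import *
st(); KT,im,M,hsv,o=look('wrist','w11.png')
for r in o[:3]: go(*(r.x[:2]*1000),188,np.degrees(r.x[2])-90)
n,l,s,c=cv2.connectedComponentsWithStats(M)
print([(s[i].tolist(),c[i].round().tolist()) for i in range(1,n) if s[i][4]>150])
"
```

```text
time_s: 20.78
eef_pos: [0.5013, 0.0926, 0.2981]
eef_rot: [-0.0, 0.999, 0.046, -0.002]
wrist_force: [0.8, 0.5, -0.3]
opening: 0.697
grasp_force: 0.0
time_s: 21.2
eef_pos: [0.5335, 0.2907, 0.2976]
eef_rot: [0.0, 0.999, 0.046, -0.002]
wrist_force: [1.0, 0.4, -0.2]
opening: 0.696
grasp_force: 0.0
time_s: 21.62
eef_pos: [0.5561, 0.3927, 0.2969]
eef_rot: [0.001, 1.0, -0.003, -0.002]
wrist_force: [0.5, 0.1, -0.4]
opening: 0.699
grasp_force: 0.0
t 21.62 pos [556.1 392.7 296.9] yaw of y axis -90.3 open 0.7 F [ 0.5  0.1 -0.4] 0.0
[259. 185.] 0.91 fit [554.9 390.6] yaw 178.0 iou 0.88
[270. 313.] 0.9 fit [407.5 378.4] yaw 175.2 iou 0.66
[398. 289.] 0.77 fit [342.5 236.4] yaw 30.0 iou 0.58
delta [ -1.2  -0.2 109.7] [0.002 0.003 0.028]
delta [-148.4   13.2  110.2] [0.002 0.003 0.075]
delta [-212.3  155.7  110.7] [ 0.001  0.004 -0.531]
[([233, 121, 49, 16, 432], [255.0, 127.0]), ([228, 241, 46, 20, 562], [251.0, 253.0]), ([250, 286, 48, 44, 1761], [273.0, 308.0]), ([397, 289, 16, 19, 218], [404.0, 299.0]), ([245, 353, 32, 9, 212], [258.0, 357.0]), ([377, 362, 34, 22, 547], [392.0, 374.0])]bars.py:14: RuntimeWarning: invalid value encountered in scalar divide
  i=((m>0)&(M>0)).sum(); return -i/((m>0)|((M>0)&(near>0))).sum()
```

```bash
python3 -m pendant '[[[0.7,-1,0,40,0,0,0.03],[0.7,-1,0,80,0,0,0.03],[0.7,-1,0,107,0,0,0.03],[0.7,-1,0,107,0,0,0.03],[0.7,-1,0,107,0,0,0.03]]]'; python3 -m pendant '[[[0.25,0,0,0,0,0,0],[0.25,0,0,0,0,0,0],[0.25,0,0,0,0,0,0],[0.25,0,0,0,0,0,0]]]'; python3 -m pendant '[[[0.25,0,0,-15,0,0,0],[0.25,0,0,-50,0,0,0],[0.25,0,0,-85,0,0,0],[0.25,0,0,-85,0,0,0]]]'; python3 -c "
from h import *
st(); go(485.8,-46.2,273,-84.7)"
```

```text
time_s: 22.13
eef_pos: [0.5553, 0.3895, 0.191]
eef_rot: [0.001, 1.0, -0.02, -0.002]
wrist_force: [0.6, 0.3, 0.2]
opening: 0.695
grasp_force: 0.0
time_s: 22.47
eef_pos: [0.5575, 0.3917, 0.1965]
eef_rot: [-0.001, 1.0, -0.019, 0.003]
wrist_force: [-0.2, -1.0, 7.4]
opening: 0.405
grasp_force: 61.9
time_s: 22.8
eef_pos: [0.5585, 0.3926, 0.2882]
eef_rot: [-0.003, 1.0, -0.019, 0.006]
wrist_force: [1.9, 1.0, 1.7]
opening: 0.403
grasp_force: 60.9
t 22.8 pos [558.5 392.6 288.2] yaw of y axis -92.2 open 0.4 F [1.9 1.  1.7] 60.93856930732727
delta [-56.3 441.4  11.6] [-0.006 -0.013 -0.13 ]
```

```bash
python3 -m pendant '[[[0.25,-5,38,0,0,0,0],[0.25,-10,76,0,0,0,0],[0.25,-15,114,0,0,0,0],[0.25,-20,152,0,0,0,0],[0.25,-25,190,0,0,0,0]]]'; python3 -m pendant '[[[0.25,-5,39,0,0,0,0],[0.25,-10,78,0,0,0,0],[0.25,-15,117,0,0,0,0],[0.25,-20,156,0,0,0,0],[0.25,-25,195,0,0,0,0]]]'; python3 -m pendant '[[[0.25,-3,28,0,0,0,-0.07],[0.25,-6,55,0,0,0,-0.13],[0.25,-6,55,0,0,0,-0.13],[0.25,-6,55,0,0,0,-0.13]]]'; python3 -c "
from h import *
st(); go(485.8,-46.2,193,-84.7)"
```

```text
time_s: 23.22
eef_pos: [0.5232, 0.201, 0.2793]
eef_rot: [-0.0, 1.0, -0.019, 0.001]
wrist_force: [0.9, -0.2, -1.7]
opening: 0.404
grasp_force: 60.9
time_s: 23.63
eef_pos: [0.4909, 0.0068, 0.2794]
eef_rot: [0.0, 1.0, -0.019, 0.001]
wrist_force: [1.4, -0.8, -1.9]
opening: 0.402
grasp_force: 60.9
time_s: 23.97
eef_pos: [0.4834, -0.0476, 0.2791]
eef_rot: [0.0, 0.999, 0.044, 0.001]
wrist_force: [-0.3, 1.1, -2.0]
opening: 0.406
grasp_force: 61.0
t 23.97 pos [483.4 -47.6 279.1] yaw of y axis -85.0 open 0.41 F [-0.3  1.1 -2. ] 61.0010039806366
delta [ 2.4 -1.3 86.1] [ 0.001 -0.002 -0.004]
```

```bash
python3 -m pendant '[[[0.25,2,-1,35,0,0,0],[0.25,2,-1,65,0,0,0],[0.25,2,-1,85,0,0,0],[0.25,2,-1,85,0,0,0],[0.25,2,-1,85,0,0,0]]]'; python3 -m pendant '[[[0.53,0,0,0,0,0,0],[0.53,0,0,0,0,0,0],[0.53,0,0,0,0,0,0],[0.53,0,0,-30,0,0,0],[0.53,0,0,-70,0,0,0]]]'; python3 -m pendant '[[[0.7,0,0,-40,0,0,0],[0.7,0,0,-40,0,0,0],[0.7,0,0,-40,0,0,0]]]'; python3 -c "
from h import *
st(); shot('wrist')
KT=cam('wrist')
for b in ctrl.boxes_of('wrist','bar1')[:4]: print((ray(KT,np.array(b['point'])*[512,384],.04)*1000).round(),b['confidence'])
KT=shot('top')[0]
for b in ctrl.boxes_of('top','bar1')[:6]: print((ray(KT,np.array(b['point'])*[512,384],.04)*1000).round(),b['confidence'])
go(421,265,300,-94)"
```

```text
time_s: 24.38
eef_pos: [0.4855, -0.0439, 0.1929]
eef_rot: [-0.0, 0.999, 0.046, -0.0]
wrist_force: [0.7, -0.4, -1.5]
opening: 0.404
grasp_force: 72.8
time_s: 24.8
eef_pos: [0.4834, -0.0444, 0.2607]
eef_rot: [-0.001, 0.999, 0.046, -0.004]
wrist_force: [0.9, -1.9, 1.3]
opening: 0.529
grasp_force: 0.0
time_s: 25.05
eef_pos: [0.4863, -0.0453, 0.3062]
eef_rot: [0.001, 0.999, 0.046, 0.003]
wrist_force: [-0.4, -0.4, -0.8]
opening: 0.704
grasp_force: 0.0
t 25.05 pos [486.3 -45.3 306.2] yaw of y axis -84.7 open 0.7 F [-0.4 -0.4 -0.8] 0.0
[491. -42.] 0.86
[499. -99.] 0.6
[425. 262.] 0.75
[ 458. -100.] 0.66
[435. 377.] 0.63
[455. -50.] 0.47
delta [ -34.8 -314.4    1.9] [-0.001  0.003  0.162]
```

Both placed bars are in their slots. The third carton is next, near (421,265).

```bash
python3 -m pendant '[[[0.7,-4,-39,0,0,0,0],[0.7,-8,-78,0,0,0,0],[0.7,-13,-117,0,0,0,0],[0.7,-17,-156,0,0,0,0],[0.7,-22,-195,0,0,0,0]]]'; python3 -m pendant '[[[0.7,-4,-40,0,0,0,0.05],[0.7,-9,-80,0,0,0,0.1],[0.7,-13,-119,0,0,0,0.1],[0.7,-13,-119,0,0,0,0.1],[0.7,-13,-119,0,0,0,0.1]]]';  python3 -c "
from bars import *
st(); KT,im,M,hsv,o=look('wrist','w12.png')
for r in o[:3]: go(*(r.x[:2]*1000),190,np.degrees(r.x[2])-90)
n,l,s,c=cv2.connectedComponentsWithStats(M)
print([(s[i].tolist(),c[i].round().tolist()) for i in range(1,n) if s[i][4]>150])
"
```

```text
time_s: 25.67
eef_pos: [0.4442, 0.1484, 0.3014]
eef_rot: [0.0, 0.999, 0.045, -0.001]
wrist_force: [-0.3, 0.4, 0.7]
opening: 0.702
grasp_force: 0.0
time_s: 26.08
eef_pos: [0.4201, 0.266, 0.3012]
eef_rot: [0.001, 1.0, -0.002, -0.002]
wrist_force: [0.3, 0.1, -0.4]
opening: 0.701
grasp_force: 0.0
t 26.08 pos [420.1 266.  301.2] yaw of y axis -90.2 open 0.7 F [ 0.3  0.1 -0.4] 0.0
[250. 178.] 0.65 fit [424.5 265.2] yaw -6.7 iou 0.78
[101. 172.] 0.6 fit [428.4 387.2] yaw -17.5 iou 0.57
delta [  3.6  -1.4 111.6] [0.001 0.002 0.109]
delta [   6.5 -123.4  111.4] [0.002 0.002 0.299]
[([442, 105, 42, 78, 2042], [459.0, 147.0]), ([67, 107, 52, 62, 2832], [93.0, 137.0]), ([236, 112, 47, 23, 652], [257.0, 122.0]), ([72, 198, 46, 24, 753], [91.0, 208.0]), ([233, 241, 34, 13, 236], [249.0, 248.0])]
```

```bash
python3 -m pendant '[[[0.7,2,0,40,0,0,0.08],[0.7,2,0,80,0,0,0.08],[0.7,2,0,110,0,0,0.08],[0.7,2,0,110,0,0,0.08],[0.7,2,0,110,0,0,0.08]]]'; python3 -m pendant '[[[0.25,0,0,0,0,0,0],[0.25,0,0,0,0,0,0],[0.25,0,0,0,0,0,0],[0.25,0,0,0,0,0,0]]]'; python3 -m pendant '[[[0.25,0,0,-15,0,0,0],[0.25,0,0,-50,0,0,0],[0.25,0,0,-85,0,0,0],[0.25,0,0,-85,0,0,0]]]'; python3 -c "
from h import *
st(); go(480.2,13.6,273,-84.7)"
```

```text
time_s: 26.6
eef_pos: [0.4231, 0.2627, 0.1914]
eef_rot: [0.001, 0.999, -0.045, -0.002]
wrist_force: [0.7, 0.0, 0.5]
opening: 0.7
grasp_force: 0.0
time_s: 26.93
eef_pos: [0.4251, 0.2645, 0.1956]
eef_rot: [-0.001, 0.999, -0.044, 0.003]
wrist_force: [0.3, -1.4, 6.8]
opening: 0.408
grasp_force: 60.3
time_s: 27.27
eef_pos: [0.4263, 0.2654, 0.2857]
eef_rot: [-0.002, 0.999, -0.044, 0.006]
wrist_force: [1.8, 0.4, 0.0]
opening: 0.403
grasp_force: 59.7
t 27.27 pos [426.3 265.4 285.7] yaw of y axis -95.0 open 0.4 F [1.8 0.4 0. ] 59.70729947090149
delta [ 75.6 246.2  12.3] [-0.004 -0.013 -0.18 ]
```

```bash
python3 -m pendant '[[[0.25,11,36,0,0,0,0],[0.25,22,72,0,0,0,0],[0.25,33,108,0,0,0,0],[0.25,44,144,0,0,0,0],[0.25,55,180,0,0,0,0]]]'; python3 -m pendant '[[[0.25,11,36,0,0,0,-0.09],[0.25,21,66,0,0,0,-0.18],[0.25,21,66,0,0,0,-0.18],[0.25,21,66,0,0,0,-0.18]]]'; python3 -c "
from h import *
st(); go(480.2,13.6,192,-84.7)"
```

```text
time_s: 27.68
eef_pos: [0.4626, 0.0787, 0.2789]
eef_rot: [0.0, 0.999, -0.044, 0.001]
wrist_force: [1.4, 0.5, -2.4]
opening: 0.406
grasp_force: 59.8
time_s: 28.02
eef_pos: [0.4781, 0.011, 0.2787]
eef_rot: [0.0, 0.999, 0.044, 0.001]
wrist_force: [-0.2, 0.3, -1.3]
opening: 0.408
grasp_force: 59.8
t 28.02 pos [478.1  11.  278.7] yaw of y axis -85.0 open 0.41 F [-0.2  0.3 -1.3] 59.83692526817322
delta [ 2.2 -2.5 86.7] [ 0.001 -0.002 -0.005]
```

```bash
python3 -m pendant '[[[0.25,2,-2,35,0,0,0],[0.25,2,-2,65,0,0,0],[0.25,2,-2,86,0,0,0],[0.25,2,-2,86,0,0,0],[0.25,2,-2,86,0,0,0]]]'; python3 -m pendant '[[[0.53,0,0,0,0,0,0],[0.53,0,0,0,0,0,0],[0.53,0,0,0,0,0,0],[0.53,0,0,-30,0,0,0],[0.53,0,0,-70,0,0,0]]]'; python3 -m pendant '[[[0.7,0,0,-40,0,0,0],[0.7,0,0,-40,0,0,0],[0.7,0,0,-40,0,0,0]]]'; python3 -c "
from h import *
st(); KT,im=shot('wrist')
for b in ctrl.boxes_of('wrist','bar1')[:4]: print((ray(KT,np.array(b['point'])*[512,384],.04)*1000).round(),b['confidence'])
go(425,383,300,-92)"
```

```text
time_s: 28.43
eef_pos: [0.479, 0.0161, 0.1914]
eef_rot: [-0.0, 0.999, 0.046, -0.001]
wrist_force: [0.1, -0.9, -0.8]
opening: 0.408
grasp_force: 72.2
time_s: 28.85
eef_pos: [0.4775, 0.0152, 0.2598]
eef_rot: [-0.001, 0.999, 0.046, -0.004]
wrist_force: [0.6, -0.3, -0.8]
opening: 0.528
grasp_force: 0.0
time_s: 29.1
eef_pos: [0.4805, 0.0147, 0.3052]
eef_rot: [0.001, 0.999, 0.046, 0.004]
wrist_force: [-0.5, 1.1, -0.5]
opening: 0.702
grasp_force: 0.0
t 29.1 pos [480.5  14.7 305.2] yaw of y axis -84.7 open 0.7 F [-0.5  1.1 -0.5] 0.0
[488.  18.] 0.63
[499. -41.] 0.62
delta [ -20.  -371.5    1.7] [-0.     0.     0.127]
```

```bash
python3 -m pendant '[[[0.7,-2,-40,0,0,0,0],[0.7,-4,-80,0,0,0,0],[0.7,-6,-120,0,0,0,0],[0.7,-8,-160,0,0,0,0],[0.7,-10,-200,0,0,0,0]]]'; python3 -m pendant '[[[0.7,-2,-40,0,0,0,0.06],[0.7,-4,-80,0,0,0,0.12],[0.7,-6,-120,0,0,0,0.13],[0.7,-8,-160,0,0,0,0.13],[0.7,-10,-172,0,0,0,0.13]]]'; python3 -m pendant '[[[0.7,0,0,0,0,0,0],[0.7,0,0,0,0,0,0]]]';  python3 -c "
from bars import *
st(); KT,im,M,hsv,o=look('wrist','w13.png')
for r in o[:3]: go(*(r.x[:2]*1000),190,np.degrees(r.x[2])-90)
n,l,s,c=cv2.connectedComponentsWithStats(M)
print([(s[i].tolist(),c[i].round().tolist()) for i in range(1,n) if s[i][4]>150])
"
```

```text
time_s: 29.62
eef_pos: [0.4497, 0.2144, 0.2999]
eef_rot: [0.0, 0.999, 0.045, -0.002]
wrist_force: [1.2, -0.7, 0.2]
opening: 0.696
grasp_force: 0.0
time_s: 30.03
eef_pos: [0.4235, 0.3872, 0.2999]
eef_rot: [-0.0, 1.0, -0.018, -0.001]
wrist_force: [0.1, -0.1, -0.2]
opening: 0.7
grasp_force: 0.0
time_s: 30.2
eef_pos: [0.4245, 0.3832, 0.2999]
eef_rot: [0.001, 1.0, -0.018, -0.001]
wrist_force: [-0.3, 0.0, 0.9]
opening: 0.699
grasp_force: 0.0
t 30.2 pos [424.5 383.2 299.9] yaw of y axis -92.1 open 0.7 F [-0.3  0.   0.9] 0.0
[256. 181.] 0.71 fit [428.8 377.1] yaw 177.0 iou 0.75
delta [  3.9   4.6 110.6] [0.002 0.002 0.013]
[([237, 114, 43, 19, 534], [255.0, 121.0]), ([238, 243, 36, 12, 216], [253.0, 249.0])]
```

```bash
python3 -m pendant '[[[0.7,2,3,40,0,0,0.02],[0.7,2,3,80,0,0,0.02],[0.7,2,3,109,0,0,0.02],[0.7,2,3,109,0,0,0.02],[0.7,2,3,109,0,0,0.02]]]'; python3 -m pendant '[[[0.25,0,0,0,0,0,0],[0.25,0,0,0,0,0,0],[0.25,0,0,0,0,0,0],[0.25,0,0,0,0,0,0]]]'; python3 -m pendant '[[[0.25,0,0,-15,0,0,0],[0.25,0,0,-50,0,0,0],[0.25,0,0,-85,0,0,0],[0.25,0,0,-85,0,0,0]]]'; python3 -c "
from h import *
st(); go(474.7,73.4,273,-84.7)"
```

```text
time_s: 30.72
eef_pos: [0.4271, 0.3785, 0.1915]
eef_rot: [0.001, 1.0, -0.03, -0.002]
wrist_force: [0.4, 0.4, 0.7]
opening: 0.705
grasp_force: 0.0
time_s: 31.05
eef_pos: [0.4287, 0.3808, 0.196]
eef_rot: [-0.001, 1.0, -0.029, 0.002]
wrist_force: [0.9, -1.1, 7.8]
opening: 0.408
grasp_force: 60.0
time_s: 31.38
eef_pos: [0.4298, 0.382, 0.2865]
eef_rot: [-0.004, 1.0, -0.029, 0.006]
wrist_force: [2.1, 0.6, -0.4]
opening: 0.408
grasp_force: 59.4
t 31.38 pos [429.8 382.  286.5] yaw of y axis -93.3 open 0.41 F [ 2.1  0.6 -0.4] 59.39658700318205
delta [ 62.5 305.5  11.9] [-0.007 -0.012 -0.15 ]
```

```bash
python3 -m pendant '[[[0.25,8,38,0,0,0,0],[0.25,16,76,0,0,0,0],[0.25,24,114,0,0,0,0],[0.25,32,152,0,0,0,0],[0.25,40,190,0,0,0,0]]]'; python3 -m pendant '[[[0.25,8,38,0,0,0,-0.07],[0.25,16,76,0,0,0,-0.15],[0.25,23,115,0,0,0,-0.15],[0.25,23,115,0,0,0,-0.15],[0.25,23,115,0,0,0,-0.15]]]'; python3 -c "
from h import *
st(); go(474.7,73.4,192,-84.7)"
```

```text
time_s: 31.8
eef_pos: [0.4561, 0.1869, 0.2789]
eef_rot: [-0.0, 1.0, -0.029, 0.001]
wrist_force: [0.4, 0.7, -1.0]
opening: 0.408
grasp_force: 59.5
time_s: 32.22
eef_pos: [0.473, 0.0702, 0.2788]
eef_rot: [0.0, 0.999, 0.043, 0.001]
wrist_force: [-0.3, -0.1, -0.3]
opening: 0.41
grasp_force: 59.6
t 32.22 pos [473.   70.2 278.8] yaw of y axis -85.0 open 0.41 F [-0.3 -0.1 -0.3] 59.610994069922754
delta [ 1.8 -3.1 86.8] [ 0.    -0.002 -0.006]
```

```bash
python3 -m pendant '[[[0.25,2,-3,35,0,0,0],[0.25,2,-3,65,0,0,0],[0.25,2,-3,86,0,0,0],[0.25,2,-3,86,0,0,0],[0.25,2,-3,86,0,0,0]]]'; python3 -m pendant '[[[0.52,0,0,0,0,0,0],[0.52,0,0,0,0,0,0],[0.52,0,0,0,0,0,0],[0.52,0,0,-30,0,0,0],[0.52,0,0,-70,0,0,0]]]'; python3 -m pendant '[[[0.7,0,0,-40,0,0,0],[0.7,0,0,-80,0,0,0],[0.7,0,0,-120,0,0,0],[0.7,0,0,-140,0,0,0]]]'; python3 -c "
from h import *
st(); go(480,-50,400,-84.7)"
```

```text
time_s: 32.63
eef_pos: [0.4737, 0.0768, 0.1914]
eef_rot: [-0.0, 0.999, 0.047, -0.001]
wrist_force: [-0.4, -0.6, -1.4]
opening: 0.403
grasp_force: 69.3
time_s: 33.05
eef_pos: [0.4723, 0.0756, 0.2599]
eef_rot: [-0.001, 0.999, 0.046, -0.004]
wrist_force: [1.4, 0.2, 0.8]
opening: 0.52
grasp_force: 0.0
time_s: 33.38
eef_pos: [0.4747, 0.0755, 0.4079]
eef_rot: [0.001, 0.999, 0.046, 0.004]
wrist_force: [1.2, -0.1, 0.4]
opening: 0.697
grasp_force: 0.0
t 33.38 pos [474.7  75.5 407.9] yaw of y axis -84.7 open 0.7 F [ 1.2 -0.1  0.4] 0.0
delta [ -6.4 125.4   8.1] [ 0.001 -0.008 -0.   ]
```

```bash
python3 -m pendant '[[[1,0,38,-12,0,0,0],[1,0,76,-24,0,0,0],[1,0,114,-36,0,0,0],[1,0,152,-48,0,0,0],[1,0,190,-60,0,0,0]]]'; python3 -m pendant '[[[1,0,38,-12,0,0,0],[1,0,76,-24,0,0,0],[1,0,86,-32,0,0,0],[1,0,86,-32,0,0,0]]]'; python3 -c "
from h import *
st(); KT,im=shot('wrist','w14.png')
cv2.imwrite('pics/w14b.png',cv2.resize(im[:,:,::-1],(800,600),interpolation=cv2.INTER_CUBIC))
for n in('bar1','empty_box','crate','tray','lever_handle'):
  for b in ctrl.boxes_of('wrist',n)[:5]: print(n,np.round(np.array(b['point'])*[512,384]),(ray(KT,np.array(b['point'])*[512,384],{'lever_handle':.099}.get(n,.035))*1000).round(),b['confidence'])
"
```

```text
time_s: 33.8
eef_pos: [0.4911, -0.1152, 0.4633]
eef_rot: [0.0, 0.999, 0.046, 0.001]
wrist_force: [1.0, 0.2, 0.1]
opening: 0.998
grasp_force: 0.0
time_s: 34.13
eef_pos: [0.4994, -0.2022, 0.496]
eef_rot: [0.001, 0.999, 0.044, 0.001]
wrist_force: [-0.8, 1.1, 0.0]
opening: 0.999
grasp_force: 0.0
t 34.13 pos [ 499.4 -202.2  496. ] yaw of y axis -85.0 open 1.0 F [-0.8  1.1  0. ] 0.0
bar1 [132. 147.] [492. -48.] 0.81
bar1 [ 85. 148.] [485.  13.] 0.7
bar1 [178. 148.] [ 495. -108.] 0.65
bar1 [ 41. 151.] [475.  70.] 0.62
empty_box [358.  81.] [ 598. -326.] 0.94
empty_box [ 40. 149.] [478.  71.] 0.16
crate [390.  72.] [ 612. -363.] 0.63
tray [113. 121.] [522. -25.] 0.72
```

View pics/w14b.png

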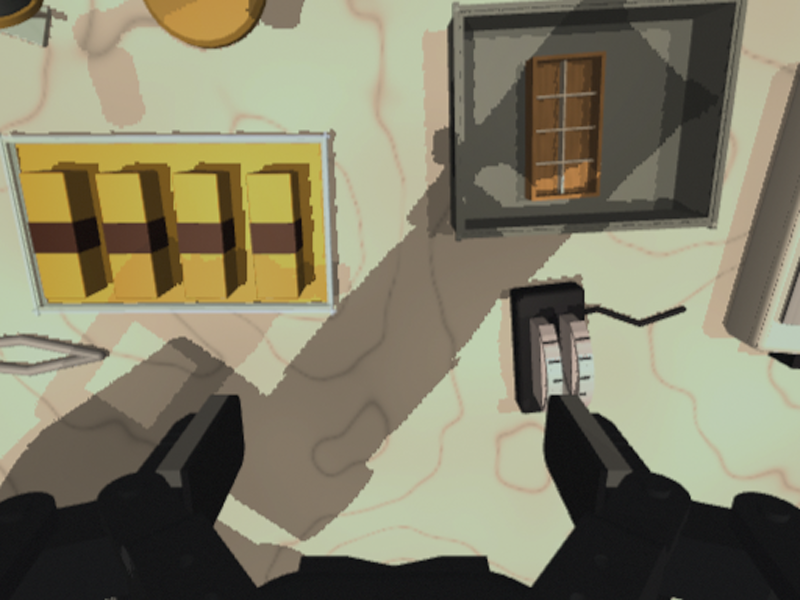

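The view shows four cartons flat side by side in the tray, near (60,235), (135,235), (205,235) and (277,235). The box is in the crate at (565,125), and the lever is at the off end, hidden behind the finger. Next is the dimmer.

```bash
python3 -m pendant '[[[1,-23,22,20,0,0,0],[1,-46,44,40,0,0,0],[1,-69,66,60,0,0,0],[1,-92,88,80,0,0,0],[1,-115,110,100,0,0,0]]]'; python3 -m pendant '[[[1,-23,22,20,0,0,-0.05],[1,-48,42,50,0,0,-0.108],[1,-48,42,62,0,0,-0.108],[1,-48,42,62,0,0,-0.108]]]'; python3 - <<'E'
from h import *
st(); KT,im=shot('wrist','w15.png'); u=np.array([np.cos(.194),np.sin(.194)]); n=np.array([-u[1],u[0]])
for b in ctrl.boxes_of('wrist','lever_handle')[:3]:
    p=np.array(b['point'])*[512,384]; w=ray(KT,p,.099)*1000; print(p.round(),b['confidence'],w.round(1),'u,v',w@u,w@n)
print('expected px',proj(KT,[.3508,-.3686,.099]))
V=cv2.cvtColor(im,cv2.COLOR_RGB2GRAY); e=proj(KT,[.3508,-.3686,.099]).astype(int)
print(V[e[1],e[0]-50:e[0]+54:4]); print(V[e[1]-40:e[1]+44:4,e[0]]); print(V[e[1]-40:e[1]+44:4,e[0]-14])
go(350.8,-368.6,255,-78.8)
E
```

```text
time_s: 34.85
eef_pos: [0.3943, -0.3191, 0.3928]
eef_rot: [-0.0, 0.999, 0.047, 0.0]
wrist_force: [-0.0, -0.8, -0.8]
opening: 1.0
grasp_force: 0.0
time_s: 35.18
eef_pos: [0.3495, -0.3648, 0.328]
eef_rot: [-0.003, 0.995, 0.099, -0.002]
wrist_force: [0.2, 0.8, -0.2]
opening: 0.999
grasp_force: 0.0
t 35.18 pos [ 349.5 -364.8  328. ] yaw of y axis -78.7 open 1.0 F [ 0.2  0.8 -0.2] 0.0
[257. 202.] 0.62 [ 357.3 -365.6] u,v 280.1137551598349 -427.5857853029088
expected px [259.79406476 212.76962321]
[ 88  98  88 104 104 102 108  23  24  23  23  23  23  22  26  24  26  21
  22  57 196 195 196 196 195 195]
[ 89  89  89  89  89  89  90  80  21  22  24  21  21  18 189 193 193 192
 189 184 179]
[ 92  58  26  21  73  94  93  82  19  21  23  22  18  18 194 194 194 193
 193 193 194]
delta [-1.3  3.5 76.7] [-0.001  0.     0.005]
```

```bash
python3 -m pendant '[[[1,0,3.5,35,0,0,0],[1,0,3.5,72,0,0,0],[1,0,3.5,72,0,0,0],[1,0,3.5,72,0,0,0]]]'; python3 -m pendant '[[[0.3,0,0,0,0,0,0],[0.3,0,0,0,0,0,0],[0.3,0,0,0,0,0,0],[0.3,0,0,0,0,0,0],[0.3,0,0,0,0,0,0]]]';python3 -c "
from h import *
st()"
```

```text
time_s: 35.62
eef_pos: [0.3524, -0.368, 0.2598]
eef_rot: [-0.001, 0.995, 0.101, -0.001]
wrist_force: [0.2, 0.1, 0.7]
opening: 0.991
grasp_force: 0.0
time_s: 36.03
eef_pos: [0.3519, -0.3685, 0.2616]
eef_rot: [-0.001, 0.995, 0.1, 0.0]
wrist_force: [-2.6, 10.7, 11.7]
opening: 0.359
grasp_force: 58.3
t 36.03 pos [ 351.9 -368.5  261.6] yaw of y axis -78.6 open 0.36 F [-2.6 10.7 11.7] 58.326154947280884
```

```bash
python3 -m pendant '[[[0.3,14,-1,-9.5,0,0,0],[0.3,25.5,-1,-15,0,0,0],[0.3,38,-1,-18,0,0,0],[0.3,46,-1,-19.5,0,0,0],[0.3,55,-1,-20,0,0,0]]]'; python3 -m pendant '[[[0.3,0,0,0,0,0,0],[0.3,0,0,0,0,0,0]]]'; python3 - <<'E'
from h import *
st(); KT,im=shot('wrist','w16.png'); u=np.array([np.cos(.194),np.sin(.194)]); n=np.array([-u[1],u[0]])
T=T_tool(); g=T[:3,3]*1000+T[:3,2]*155; print('grasp u,v,z',g[:2]@u,g[:2]@n,g[2])
for b in ctrl.boxes_of('wrist','lever_handle')[:3]:
    p=np.array(b['point'])*[512,384]; w=ray(KT,p,.119)*1000; print(p.round(),b['confidence'],'u,v',w@u,w@n)
V=cv2.cvtColor(im,cv2.COLOR_RGB2GRAY); e=proj(KT,[*(327*u-429*n)/1000,.119]).astype(int); print('exp',e)
for dx in(-12,0,8,12): print(dx,V[e[1]-60:e[1]+62:3,e[0]+dx].tolist())
E
```

```text
time_s: 36.45
eef_pos: [0.4052, -0.3571, 0.28]
eef_rot: [-0.001, 0.995, 0.1, -0.001]
wrist_force: [-5.1, -0.2, -1.9]
opening: 0.351
grasp_force: 59.3
time_s: 36.62
eef_pos: [0.4056, -0.3569, 0.2799]
eef_rot: [-0.001, 0.995, 0.1, -0.0]
wrist_force: [-1.4, 3.4, 1.8]
opening: 0.356
grasp_force: 60.4
t 36.62 pos [ 405.6 -356.9  279.9] yaw of y axis -78.5 open 0.36 F [-1.4  3.4  1.8] 60.361148715019226
grasp u,v,z 328.9905417167966 -428.2559338892285 124.90478855934134
[250. 282.] 0.82 u,v 322.8900786043809 -428.0257724685192
exp [252 274]
-12 [96, 98, 98, 98, 97, 98, 102, 104, 105, 105, 105, 104, 111, 112, 126, 127, 112, 116, 107, 19, 20, 23, 23, 25, 29, 27, 28, 25, 25, 24, 22, 20, 226, 226, 225, 225, 225, 225, 225, 225, 225]
0 [75, 74, 74, 75, 74, 75, 75, 74, 75, 75, 75, 75, 75, 75, 75, 75, 75, 74, 74, 18, 21, 22, 22, 24, 26, 28, 28, 27, 24, 25, 25, 21, 224, 225, 225, 225, 224, 224, 222, 219, 217]
8 [26, 26, 26, 25, 25, 24, 26, 25, 25, 27, 25, 28, 26, 29, 30, 31, 39, 40, 42, 22, 20, 21, 23, 25, 25, 28, 27, 27, 25, 23, 23, 21, 219, 217, 209, 209, 215, 216, 219, 222, 222]
12 [123, 116, 107, 105, 104, 106, 105, 106, 106, 105, 100, 104, 104, 104, 101, 127, 133, 129, 126, 19, 20, 23, 24, 24, 26, 27, 27, 25, 25, 23, 21, 22, 225, 224, 224, 223, 224, 224, 224, 224, 224]
```

```bash
python3 - <<'E'
from h import *
KT=cam('wrist'); u=np.array([np.cos(.194),np.sin(.194)]); n=np.array([-u[1],u[0]])
for a in(-.15,-.1,-.05,0,.05,.1,.15):
    c=np.array([327+85*np.sin(a),34+85*np.cos(a)]); th=np.linspace(0,6.28,60)
    r=[proj(KT,[*((c[0]+8.5*np.cos(t))*u-428.5*n)/1000,(c[1]+8.5*np.sin(t))/1000])[1] for t in th]
    print(a,min(r).round(1),max(r).round(1))
im=cv2.cvtColor(cv2.imread('pics/w16.png'),cv2.COLOR_BGR2GRAY); print(im[262:276,252].tolist(),im[302:314,252].tolist())
# tick positions: rows of dark marks on quadrant at lateral +-13
for t in(0,.35,.7,1.05,1.4): print(t,proj(KT,[*((327+46*np.sin(t-.7))*u-428.5*n+13*n)/1000,(34+46*np.cos(t-.7))/1000]).round(1))
for v in range(5,20,2):
    col=int(proj(KT,[*(335*u-428.5*n+v*n)/1000,.08])[0]); print(v,col,im[190:270:2,col].tolist())
E
```

```text
-0.15 277.9 317.0
-0.1 270.4 309.7
-0.05 262.5 302.0
0 254.2 293.8
0.05 245.4 285.1
0.1 236.3 276.1
0.15 227.0 266.7
[75, 75, 75, 74, 75, 75, 74, 54, 18, 18, 21, 20, 21, 22] [23, 23, 25, 24, 22, 21, 140, 211, 224, 225, 225, 225]
0 [230.  273.1]
0.35 [228.8 259.2]
0.7 [228.1 236.2]
1.05 [228.  207.7]
1.4 [228.6 179.5]
5 242 [48, 48, 49, 48, 48, 49, 46, 44, 44, 50, 49, 50, 50, 51, 49, 50, 50, 49, 55, 58, 58, 58, 58, 59, 58, 58, 58, 63, 64, 76, 77, 77, 72, 66, 57, 57, 53, 50, 51, 50]
7 238 [153, 152, 151, 150, 150, 150, 157, 167, 145, 123, 148, 164, 164, 143, 125, 123, 119, 119, 119, 118, 116, 116, 102, 64, 77, 116, 115, 114, 112, 112, 112, 112, 112, 111, 79, 22, 94, 106, 106, 128]
9 235 [152, 152, 151, 150, 149, 150, 157, 167, 100, 41, 130, 164, 163, 140, 125, 123, 119, 119, 119, 118, 116, 116, 94, 23, 39, 116, 115, 113, 113, 112, 112, 112, 112, 112, 79, 24, 93, 107, 106, 105]
11 231 [153, 152, 150, 149, 149, 150, 157, 151, 100, 39, 129, 164, 162, 161, 159, 123, 120, 120, 119, 118, 116, 116, 104, 23, 39, 116, 114, 113, 112, 111, 113, 112, 112, 110, 79, 22, 94, 107, 105, 104]
13 227 [152, 151, 149, 150, 149, 150, 157, 166, 119, 39, 129, 163, 161, 161, 143, 123, 120, 120, 118, 118, 116, 115, 104, 21, 39, 116, 114, 114, 113, 111, 111, 112, 112, 110, 110, 108, 109, 106, 106, 117]
15 224 [153, 152, 150, 149, 149, 149, 156, 166, 120, 40, 129, 162, 162, 161, 125, 123, 119, 120, 119, 117, 116, 115, 115, 116, 115, 116, 115, 114, 113, 111, 111, 112, 111, 110, 109, 108, 108, 107, 106, 103]
17 220 [153, 152, 150, 150, 149, 149, 156, 166, 144, 136, 153, 162, 161, 160, 124, 123, 120, 120, 118, 117, 117, 115, 116, 116, 115, 108, 105, 104, 102, 102, 91, 82, 82, 81, 60, 59, 60, 59, 50, 40]
19 216 [27, 27, 26, 26, 27, 26, 27, 25, 24, 26, 26, 25, 24, 24, 25, 24, 25, 25, 23, 25, 24, 25, 26, 25, 25, 24, 25, 25, 25, 24, 23, 24, 22, 22, 21, 21, 20, 22, 23, 22]
```

The dimmer ticks match the model to within 1 px, and the handle's rows give a lever angle of about 0.605. It needs about 8 mm more.

```bash
cat > lev.py <<'E'
from h import *
st(); KT,im=shot('wrist'); u=np.array([np.cos(.194),np.sin(.194)]); n=np.array([-u[1],u[0]])
V=cv2.cvtColor(im,cv2.COLOR_RGB2GRAY)
th=np.linspace(0,6.28,60); A=np.arange(-.3,.3,.01); L=[]
for a in A:
    c=np.array([327+85*np.sin(a),34+85*np.cos(a)])
    P=np.array([proj(KT,[*((c[0]+8.5*np.cos(t))*u-428.5*n)/1000,(c[1]+8.5*np.sin(t))/1000]) for t in th]); L.append((P[:,1].min(),P[:,1].max(),P[0,0]))
col=int(L[30][2]); c=V[:,col].astype(int); c2=V[:,col-12].astype(int)
d=(c<45)&(c2<45); r=[];s=None
for i in range(384):
    if d[i] and s is None: s=i
    if (not d[i] or i==383) and s is not None:
        if i-s>20: r.append((s-.5,i-.5))
        s=None
print('dark runs',r)
for a0,b0 in r:
    print('angle from top edge',.7+np.interp(-a0,[-l[0] for l in L],A),'bottom',.7+np.interp(-b0,[-l[1] for l in L],A))
E
python3 -m pendant '[[[0.3,4,0,0,0,0,0],[0.3,8,0,0,0,0,0],[0.3,8,0,0,0,0,0],[0.3,8,0,0,0,0,0]]]'; python3 lev.py
```

```text
time_s: 37.05
eef_pos: [0.4128, -0.3555, 0.2797]
eef_rot: [-0.001, 0.995, 0.1, -0.001]
wrist_force: [-4.8, 3.6, 1.7]
opening: 0.353
grasp_force: 59.5
t 37.05 pos [ 412.8 -355.5  279.7] yaw of y axis -78.5 open 0.35 F [-4.8  3.6  1.7] 59.462841153144836
dark runs [(126.5, 163.5), (271.5, 309.5)]
angle from top edge 0.9900000000000004 bottom 0.9900000000000004
angle from top edge 0.6849799098712456 bottom 0.6940177454109476
```

```bash
python3 -m pendant '[[[0.3,1,0,0,0,0,0],[0.3,1,0,0,0,0,0],[1,0,0,0,0,0,0],[1,0,0,0,0,0,0],[1,0,0,0,0,0,0]]]'; python3 -m pendant '[[[1,0,0,0,0,0,0],[1,0,0,-35,0,0,0],[1,0,0,-50,0,0,0],[1,0,0,-50,0,0,0]]]'; python3 lev.py
```

```text
time_s: 37.52
eef_pos: [0.4135, -0.3564, 0.2804]
eef_rot: [0.001, 0.995, 0.099, 0.001]
wrist_force: [-0.3, 0.4, 0.3]
opening: 0.771
grasp_force: 0.0
time_s: 37.85
eef_pos: [0.4144, -0.3572, 0.3342]
eef_rot: [0.003, 0.995, 0.1, 0.002]
wrist_force: [0.4, -0.1, -0.8]
opening: 1.004
grasp_force: 0.0
t 37.85 pos [ 414.4 -357.2  334.2] yaw of y axis -78.6 open 1.0 F [ 0.4 -0.1 -0.8] 0.0
dark runs [(123.5, 152.5), (228.5, 254.5), (360.5, 382.5)]
angle from top edge 0.9900000000000004 bottom 0.9900000000000004
angle from top edge 0.6827435636328902 bottom 0.7008050831461394
angle from top edge 0.39999999999999997 bottom 0.39999999999999997
```

The lever reads about 0.69 after release, so I rise clear, do a last network check and hand in.

```bash
python3 -m pendant '[[[1,0,0,-40,0,0,0],[1,0,0,-80,0,0,0],[1,0,0,-100,0,0,0],[1,0,0,-100,0,0,0],[1,0,0,-100,0,0,0]]]'; python3 - <<'E'
from h import *
st(); KT=shot('side')[0]
for n in('bar1','empty_box','lamp_knob'):
  for b in ctrl.boxes_of('side',n)[:5]: p=np.array(b['point'])*[512,384]; print(n,p.round(),(ray(KT,p,.03)*1000).round(),b['confidence'])
print(ctrl.hand_in())
E
```

```text
time_s: 38.32
eef_pos: [0.4134, -0.3559, 0.4302]
eef_rot: [0.001, 0.995, 0.1, 0.001]
wrist_force: [-0.3, -0.2, -0.6]
opening: 1.003
grasp_force: 0.0
t 38.32 pos [ 413.4 -355.9  430.2] yaw of y axis -78.6 open 1.0 F [-0.3 -0.2 -0.6] 0.0
bar1 [267. 242.] [468.  84.] 0.75
bar1 [293. 214.] [ 476. -108.] 0.74
bar1 [274. 230.] [481.  19.] 0.72
bar1 [282. 225.] [474. -24.] 0.68
empty_box [268. 240.] [472.  73.] 0.68
empty_box [292. 179.] [ 606. -336.] 0.67
lamp_knob [240. 147.] [ 979. -479.] 0.64
the job is handed in; nothing more can be done
None
```

The job is handed in after 38 s of the 210 s. No verdict came back, and I never saw the lock button itself; I inferred the click-out from the stem reaching its end stop. The lever measures about 0.69 rad, the empty box is in the crate, and all four cartons lie flat side by side in the tray.

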